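# Clear the filter deck and hold the leak-test coupler on its tilted nipple

### The arm

A 6-joint arm with a two-finger parallel gripper is mounted at the origin on the work surface. World frame = base frame: x ahead of the robot, y to its left, z up, the work surface at z = 0. Lengths are in m, angles in rad, forces in N, time in s.
With the tool pointing down it reaches from about 0.375 to 0.9 m from the base axis. Payload 3.1 kg.
Tool frame: the origin (TCP) lies at the centre of the arm's flange, where the gripper is bolted on; the fingertips stand 182 mm ahead of it and the grasp point (between the pads) lies 164 mm ahead of it; z points along the fingers, x is the direction in which the jaws open and shut, and the axes are right-handed (so a half turn about z gives the same grasp; the last joint's range is limited). The gripper opens to 87 mm and grips with 3 to 60 N. Pads are 19 mm wide; open, the fingers measure 117 mm over their backs; the gripper's body (75 mm by 190 mm) begins 51 mm behind the grasp point.
Start: joints at [-1.405, 0.527, 1.433, -0, 1.181, -0.178], TCP at [0.211, -0.588, 0.405] pointing down, gripper open.
Joint ranges: [-3.08, 3.08], [-0.75, 2.2], [0.22, 2.44], [-1.43, 4.57], [0, 2.65], [-2.85, 2.85]. Speed limits (rad/s): [2.79, 2.79, 3.14, 3.14, 3.14, 3.14].

### API

Orientations are given as a unit quaternion [x, y, z, w].
In Python, from rig import status, eyes, robot gives the robot as it stands. The module is installed in compiled form; this text tells all that it offers.
- The arm moves only by the tool step_arm, never from a script. Its argument "steps" is a list of rows, each a list of 7 numbers: the closure, from -1 (fully open) to 1 (shut), so that 0 is half open, then the shift along the tool's x, y, z each as a share of 0.025 m, from -1 to 1, then the turn, a rotation vector about the tool's x, y, z each as a share of 8 degrees, from -1 to 1. In form: [[jaw, dx, dy, dz, rx, ry, rz], ...]. A call has exactly 10 rows; each row shifts and turns the commanded pose from where the row before left it, along the tool's axes as they then stand; what a row does not reach is not made up. A row lasts 1/10 s, in which the tool goes at most 50 mm and 8.59 degrees, less where a joint would pass 70% of its speed; a pose out of reach is approached as far as the arm can. A call with a number of a shift or a turn outside -1 to 1 is refused whole. A call with a gripper value outside its range is refused whole. The fingers move at their own pace and stop on an object; "squeeze" is the grip in N (left out, the last holds). Time passes only in rows, so rows that do not move let the fingers close, or fill a call up. It gives the time, the measured TCP pose, the force and the opening at its end, in the units of the state.
- status.get_obs(): the state, without advancing time (a new reading comes with each control period).
- eyes.camera(name): name is "scene" or "top"; returns (picture, depth): 384x512x3 uint8, red, green, blue; 384x512 float32, m along the optical axis (not along the pixel's ray), 0 where there is no reading.
- eyes.camera_info(name): a dict with "K" (3x3 intrinsics, pixels), "k1" (the pictures are not rectified: a ray, as slopes to the right and down, at radius r is drawn at 1 + k1 r^2 times it, then the intrinsics apply), "R" (3x3) and "t" (3): a world point X has camera coordinates R X + t. Camera axes: x right, y down, z forward; pixel columns grow to the right and rows downward; lengths in m; the calibration is good to about 2 mm. A picture is of the moment at which its call begins. camera_info takes no time and is no camera call.
- robot.hand_in(): hands the job in, once; it reports no verdict.
The state is a dict: "time": time; "q": joint angles; "joint_velocities": joint speeds; "joint_torque": joint torques, N m; "position": TCP position; "tool_rot": TCP orientation; "ft_force": force on the tool from outside, world axes, zero at the start; "moment": the same for the moment, N m; "grip_width": finger opening in m.
Only numpy, scipy, OpenCV 4.12 (cv2) and the standard library are available. Lean on these libraries where they do the work, as an engineer would, in place of code of your own. Each camera call takes 0.05 s, during which the arm holds its last target.

### The job

Put the two yellow foam offcuts lying on the grey deck into the grey waste bin. Then take the blue leak-test handpiece off its dock and press its coupler squarely onto the tilted brass nipple until its ridge snaps past the two spring rollers and they close again behind it, and keep holding it pressed down there against the red spring collar: the program finishes while the handpiece is still gripped and held down. Leave the sample jars where they are.

Things in the scene. Friction and masses are not known exactly. Their poses are not given: they have to be found in the camera images.
- foam_a_center (a point): Offcut of yellowish packing foam, 38 x 30 mm (its x, y) and 30 mm tall, the top step of 8 mm covering only part of its length; 12 g, loose, lying on the grey deck on the robot's side of the port at the start. This point is at its centre, 13 mm above its underside; its 30 mm width is along its y.
- foam_b_center (a point): Offcut of yellowish packing foam, 38 x 30 mm (its x, y) and 30 mm tall, the top step of 8 mm covering only part of its length; 12 g, loose, lying on the grey deck on the robot's side of the port at the start. This point is at its centre, 13 mm above its underside; its 30 mm width is along its y.
- bin: Open grey waste bin, fixed, 156 x 156 mm outside, walls and floor 3 mm, 80 mm tall. Origin at the centre of its underside.
- coupler_grip (a point): Middle of the blue grip (30 x 30 mm square, 55 mm long) of the loose leak-test handpiece, 180 g, 95 mm tall, standing upright on its dock. This point is on its axis, 67.5 mm above its mouth; the grip spans 27.5 mm above and below it, with a dark flange 48 mm across, 6 mm thick, just under the grip. z runs from mouth to grip, x and y are square to the grip's faces.
- coupler_mouth (a point): Centre of the handpiece's open mouth (its underside), same axes. Upwards from here the round steel nose is 29 mm across, swells to a ridge 37 mm across at 5 to 6 mm and narrows to a 30 mm neck at 11 mm; the bore from below is 17 mm across, 34 mm deep.
- coupler: The whole handpiece; origin at its mouth, z along its axis towards the grip.
- dock: Fixed black round dock, 84 mm across, 10 mm tall, with a loose-fitting locating pin (12 mm across, 18 mm tall) inside the handpiece's bore: lift the handpiece straight up by at least 20 mm. Origin at the centre of its underside.
- deck: Fixed base of the gas filter module, a grey plate 190 x 180 mm (its x, y), 15 mm thick; origin at the centre of its underside. Its x axis runs away from the robot, turned by its yaw. The port stands on its far half; the foam lies on its near half.
- port: White tilted port block fixed on the deck, 58 x 124 mm. Origin on its upper face at the nipple's foot; z is the nipple's axis, leaning 25 degrees from vertical to the deck's near (-x) side; the rollers open along y. Along z: free collar's top at 20 mm, roller axes 21.5, nipple tip 36. Jaws reach 31 mm out along y and 27 mm up, dark spring housings 54 mm out, 18 up.
- nipple_tip (a point): Tip of the brass nipple (14 mm across, 36 mm long, tapered at the tip to 7 mm), on its axis; same axes as the port (z outwards along the nipple).
- collar (a joint): The red spring collar is a disc 34 mm across round the nipple, 6 mm thick; the coupler's mouth bears on it. Its travel down along the nipple, m: 0 free, 0.013 at its hard stop. Its spring pushes back with 6 N at 0 rising to 12.5 N at the stop. The coupler's ridge passes the rollers at about 0.004 and the rollers are closed again behind it from about 0.009.
- jaw_l (a joint): How far the roller on the port's +y side is pushed outwards, m: 0 closed, up to 0.0035 as the ridge passes, stop 0.006. Each roller pushes in with 2.4 N at 0, 5 N at the ridge: the push in all peaks at about 10 N at the ridge, falls to 5 N behind it, then rises to 13 N at the collar's stop. The rollers alone do not keep it down: let go, the collar pushes it back.
- jaw_r (a joint): The same for the roller on the port's -y side.
- jar_a: Sample jar, clear with a grey screw cap, 52 mm across and about 75 mm tall, loose, standing to the left of the deck. Origin at the centre of its underside. A bystander.
- jar_b: Sample jar, clear with a grey screw cap, 52 mm across and about 75 mm tall, loose, standing beyond the deck. Origin at the centre of its underside. A bystander.
- jar_c: Sample jar, clear with a grey screw cap, 52 mm across and about 75 mm tall, loose, standing to the right of the deck. Origin at the centre of its underside. A bystander.

How it is judged:
By the outcome, as a careful person would: the job done as asked, in the order asked, and still so for the second after the job is handed in, while the arm keeps its last pose, push and grip.
It also fails if it takes over 64 s, if anything falls off the work surface, if the arm or the gripper's body presses on something with over 40 N, if the wrist force passes 120 N, or if a joint passes its speed limit or range.

## Working session

There is one attempt and no reset: what is moved stays moved. The work goes in short steps, Python scripts to look and compute and a tool call to move; the robot and the scene stay as the last step left them, time stands still between calls to the robot, and variables do not carry over. Pictures are saved under pics/ and viewed, and the job is handed in when it is done.

Besides the shell and the picture viewer there is one more tool, called after "Emit:" in YAML: its name, and indented under it one key for each argument. step_arm: Moves the arm, as the interface text tells. Its arguments: {"type":"object","properties":{"steps":{"type":"array"},"squeeze":{"type":"number"}},"required":["steps"]}

```bash
mkdir -p pics; ls; python3 - <<'E'
from rig import status, eyes, robot
import cv2, numpy as np
o=status.get_obs(); print(o)
for n in("scene","top"):
    im,d=eyes.camera(n); cv2.imwrite(f"pics/{n}0.png",im[:,:,::-1]); np.savez(f"{n}0.npz",im=im,d=d); i=eyes.camera_info(n); print(n,i, (-np.array(i['R']).T@np.array(i['t'])))
E
```

```text
pics
{'time': 0.0, 'q': array([-1.40547483e+00,  5.28492632e-01,  1.43387896e+00,  5.83947325e-06,
        1.18138895e+00, -1.78482855e-01]), 'joint_velocities': array([0.00192369, 0.00061589, 0.00113874, 0.00119413, 0.00045282,
       0.00013501]), 'joint_torque': array([-1.11276433e-03, -4.40045643e+01, -1.76593173e+01,  6.34008832e-02,
        5.82415354e-02, -1.63677792e-04]), 'position': array([ 0.21065259, -0.58807865,  0.40376237]), 'tool_rot': array([ 8.17639156e-01, -5.75730002e-01, -7.59481512e-04, -7.73387356e-04]), 'ft_force': array([ 0.99422349, -0.39867881,  0.40746079]), 'moment': array([-0.00850215,  0.02052707, -0.03356969]), 'grip_width': 0.08686424034647679}
scene {'K': array([[377.21374757,   0.        , 254.73766133],
       [  0.        , 377.21374757, 192.67391498],
       [  0.        ,   0.        ,   1.        ]]), 'k1': -0.1053300567850743, 'R': array([[ 0.29047573,  0.95682967,  0.01004153],
       [ 0.50662202, -0.14488161, -0.84990791],
       [-0.81176227,  0.25196488, -0.52683557]]), 't': array([-0.17075289, -0.20552505,  1.35686645])} [ 1.25517607 -0.20827806  0.54188277]
top {'K': array([[497.8166755 ,   0.        , 251.99886015],
       [  0.        , 497.8166755 , 192.29357682],
       [  0.        ,   0.        ,   1.        ]]), 'k1': 0.031411780951062125, 'R': array([[ 0.03723894, -0.99930467, -0.00185252],
       [-0.9686237 , -0.03563965, -0.24596328],
       [ 0.24572623,  0.01095381, -0.96927738]]), 't': array([-0.03199158,  0.60117709,  1.06409368])} [ 0.32202998 -0.02219947  1.17921015]
```

View pics/scene0.png

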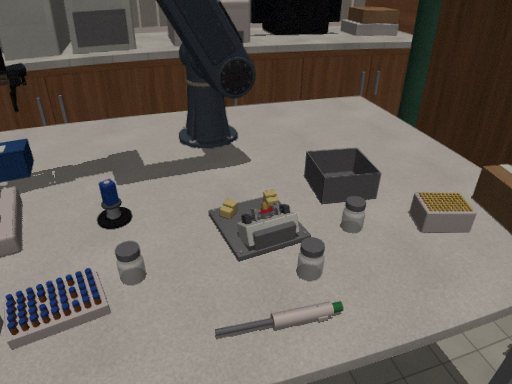

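View pics/top0.png

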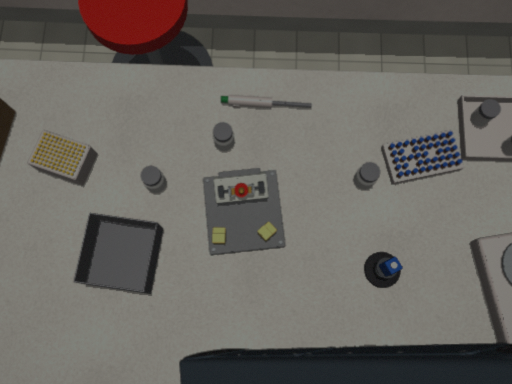

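The top view shows the foam at (219,236) and (267,231), the bin at (120,254), the handpiece and dock at about (383,269), and the red collar at (241,189). Next I'll write helpers and take measurements.

```bash
cat > h.py <<'E'
import numpy as np, cv2
from rig import status, eyes, robot
from scipy.spatial.transform import Rotation as Rn
def info(n):
    i=eyes.camera_info(n); return {k:np.array(i[k]) for k in('K','k1','R','t')}
def slopes(n,uv):
    i=info(n); K=i['K']; k=float(i['k1'])
    uv=np.atleast_2d(np.asarray(uv,float)); D=np.array([k,0,0,0,0])
    return cv2.undistortPointsIter(uv.reshape(-1,1,2),K,D,None,None,(cv2.TERM_CRITERIA_COUNT,50,1e-12)).reshape(-1,2) if hasattr(cv2,'undistortPointsIter') else cv2.undistortPoints(uv.reshape(-1,1,2),K,D).reshape(-1,2)
def rays(n,uv):
    i=info(n); s=slopes(n,uv); d=np.c_[s,np.ones(len(s))]@i['R']; return -i['R'].T@i['t'], d   # d has unit optical depth
def onplane(n,uv,z):
    c,d=rays(n,uv); return c+d*((z-c[2])/d[:,2])[:,None]
def withdepth(n,uv,dep):
    c,d=rays(n,uv); return c+d*np.asarray(dep)[:,None]
def cloud(n,im,d):
    h,w=d.shape; u,v=np.meshgrid(np.arange(w),np.arange(h)); return withdepth(n,np.c_[u.ravel(),v.ravel()],d.ravel()).reshape(h,w,3)
def proj(n,X):
    i=info(n); r,_=cv2.Rodrigues(i['R']); return cv2.projectPoints(np.atleast_2d(X).astype(float),r,i['t'],i['K'],np.array([float(i['k1']),0,0,0,0]))[0].reshape(-1,2)
def tri(uvs,uvt):
    c1,d1=rays('scene',uvs);c2,d2=rays('top',uvt);d1=d1[0]/np.linalg.norm(d1);d2=d2[0]/np.linalg.norm(d2)
    A=np.c_[d1,-d2]; s=np.linalg.lstsq(A,c2-c1,rcond=None)[0]; p=c1+s[0]*d1;q=c2+s[1]*d2
    return (p+q)/2,np.linalg.norm(p-q)
E
python3 - <<'E'
from h import *
for n in('scene','top'):
    z=np.load(n+'0.npz');im,d=z['im'],z['d'];P=cloud(n,im,d)
    hsv=cv2.cvtColor(im,cv2.COLOR_RGB2HSV)
    print(n)
    roi={'scene':(80,150,350,270),'top':(70,130,420,310)}[n]
    def comps(m,name,mn=12):
        mm=np.zeros(m.shape,np.uint8);x0,y0,x1,y1=roi;mm[y0:y1,x0:x1]=m[y0:y1,x0:x1]
        k,l,s,c=cv2.connectedComponentsWithStats(mm)
        for j in range(1,k):
            if s[j,4]<mn: continue
            q=P[(l==j)&(d>0)]
            print(name,'px',c[j].round(1),s[j].tolist(),'med',np.median(q,0).round(4),'zmax',q[:,2].max().round(4),'min',q.min(0).round(3),'max',q.max(0).round(3))
    H,S,V=cv2.split(hsv)
    comps((H>18)&(H<36)&(S>80)&(V>100),'yellow')
    comps(((H<8)|(H>172))&(S>120)&(V>70),'red')
    comps((H>100)&(H<125)&(S>120)&(V>60),'blue')
    comps((V<45),'dark',80)
z=np.load('top0.npz');im=z['im']
for nm,(x0,y0,x1,y1) in dict(deck=(190,110,300,270),dock=(350,150,430,300),bin=(60,150,180,310)).items():
    c=cv2.resize(im[y0:y1,x0:x1],None,fx=5 if nm!='bin' else 3.5,fy=5 if nm!='bin' else 3.5,interpolation=cv2.INTER_CUBIC)
    if c.shape[0]>600:c=cv2.resize(c,None,fx=600/c.shape[0],fy=600/c.shape[0])
    cv2.imwrite(f'pics/top_{nm}.png',c[:,:,::-1]);print(nm,c.shape)
im=np.load('scene0.npz')['im'];c=cv2.resize(im[170:260,80:330],None,fx=3.2,fy=3.2,interpolation=cv2.INTER_CUBIC);cv2.imwrite('pics/sc_deck.png',c[:,:,::-1])
E
```

```text
scene
yellow px [270.7 196.6] [263, 190, 16, 15, 141] med [0.5099 0.0638 0.0393] zmax 0.0804 min [0.49  0.033 0.03 ] max [0.6  0.08 0.08]
yellow px [227.7 206.5] [220, 199, 17, 17, 156] med [ 0.5252 -0.0492  0.0395] zmax 0.0482 min [ 0.5   -0.068  0.027] max [ 0.544 -0.027  0.048]
yellow px [264.6 206.1] [263, 204, 4, 5, 14] med [0.6082 0.0157 0.0839] zmax 0.0875 min [0.605 0.011 0.08 ] max [0.612 0.02  0.087]
red px [266.3 210.2] [260, 207, 13, 7, 54] med [0.6177 0.0165 0.0783] zmax 0.0825 min [0.538 0.003 0.017] max [0.624 0.057 0.083]
blue px [107.6 191.7] [99, 180, 18, 26, 221] med [ 0.4579 -0.318   0.0889] zmax 0.1082 min [ 0.437 -0.336  0.054] max [ 0.466 -0.3    0.108]
dark px [314.4 177.4] [305, 154, 20, 49, 478] med [0.457  0.2082 0.0431] zmax 0.08 min [0.375 0.2   0.004] max [0.523 0.218 0.08 ]
dark px [114.5 218. ] [98, 202, 34, 27, 477] med [ 0.4616 -0.3125  0.0104] zmax 0.0519 min [ 0.408 -0.356  0.003] max [ 0.488 -0.276  0.052]
top
yellow px [ 73.6 143.2] [70, 142, 8, 4, 16] med [0.709  0.4171 0.0635] zmax 0.0673 min [0.703 0.408 0.059] max [0.713 0.427 0.067]
yellow p
[... 3189 characters left out ...]
d [ 0.4447 -0.3165  0.1055] zmax 0.111 min [ 0.428 -0.334  0.1  ] max [ 0.463 -0.301  0.111]
dark px [ 97.9 241.5] [75, 214, 81, 68, 1037] med [0.4906 0.3576 0.0444] zmax 0.0827 min [ 0.388  0.207 -0.001] max [0.539 0.369 0.083]
dark px [153.3 259.7] [144, 225, 19, 69, 428] med [0.4436 0.2097 0.0396] zmax 0.0767 min [0.37  0.201 0.001] max [0.522 0.218 0.077]
dark px [378.3 270.9] [365, 252, 35, 35, 597] med [ 0.4356 -0.3041  0.0105] zmax 0.0527 min [ 0.407 -0.357  0.002] max [ 0.485 -0.278  0.053]
dark px [384.1 269.7] [379, 262, 13, 15, 89] med [ 0.4374 -0.3063  0.0731] zmax 0.0988 min [ 0.426 -0.328  0.047] max [ 0.457 -0.299  0.099]
deck (600, 412, 3)
dock (600, 320, 3)
bin (560, 420, 3)
```

```bash
python3 -c "
import cv2,numpy as np
a=cv2.imread('pics/top_deck.png');b=cv2.imread('pics/top_dock.png');h=480
f=lambda x:cv2.resize(x,(int(x.shape[1]*h/x.shape[0]),h))
cv2.imwrite('pics/mix.png',np.hstack([f(a),f(b)]))"
```

```text
(no output)
```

View pics/mix.png

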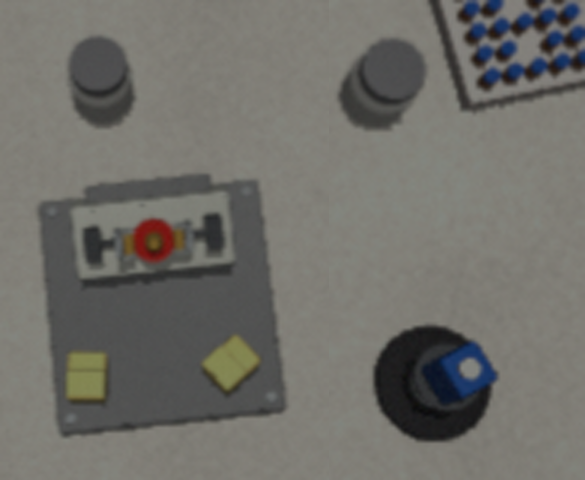

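View pics/sc_deck.png

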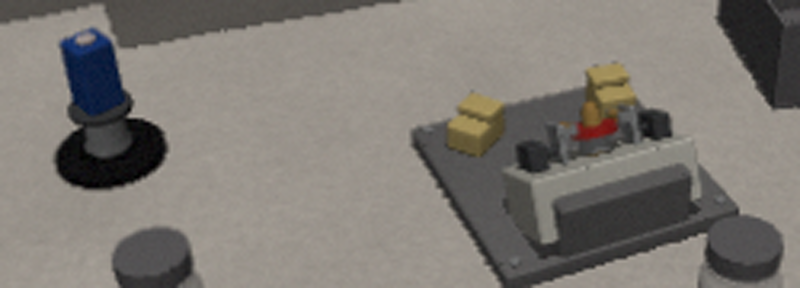

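```bash
python3 - <<'E'
from h import *
z=np.load('top0.npz');im,d=z['im'],z['d'];P=cloud('top',im,d)
H,S,V=cv2.split(cv2.cvtColor(im,cv2.COLOR_RGB2HSV))
def rect(m,zp,roi,name):
    mm=np.zeros(m.shape,np.uint8);x0,y0,x1,y1=roi;mm[y0:y1,x0:x1]=m[y0:y1,x0:x1]
    c=max(cv2.findContours(mm,cv2.RETR_EXTERNAL,cv2.CHAIN_APPROX_NONE)[0],key=cv2.contourArea).reshape(-1,2)
    X=onplane('top',c,zp)[:,:2]
    r=cv2.minAreaRect((X*1000).astype(np.float32)); print(name,np.round(r[0],1),np.round(r[1],1),round(r[2],1)); print('   corners',cv2.boxPoints(r).round(0).tolist())
Y=(H>18)&(H<38)&(S>60)&(V>70)
rect(Y,.041,(200,215,240,260),'foamA'); rect(Y,.041,(245,215,290,260),'foamB')
for nm,roi in dict(A=(200,215,240,260),B=(245,215,290,260)).items():
    m=np.zeros_like(Y);x0,y0,x1,y1=roi;m[y0:y1,x0:x1]=Y[y0:y1,x0:x1]
    for lo,hi in((.032,.0405),(.0415,.052)):
        k=m&(P[...,2]>lo)&(P[...,2]<hi);print(nm,lo,k.sum(),P[k].mean(0).round(4))
wk=(P[...,2]>.009)&(P[...,2]<.022)&(V<125)
rect((cv2.morphologyEx(((P[...,2]>.008)&(V<115)).astype(np.uint8),cv2.MORPH_OPEN,np.ones((3,3)))>0),.015,(195,150,295,265),'deck')
rect(V<95,.01,(355,240,402,295),'dock') 
B=(H>100)&(H<125)&(S>120)&(V>60)
bt=B&(P[...,2]>.0995); rect(bt,.105,(380,250,410,280),'griptop?')
# bin rim
b=(P[...,2]>.072)&(P[...,2]<.086); rect(b,.08,(65,200,175,305),'binrim')
# port plane: white
W=(S<50)&(V>150); roi=np.zeros_like(W); roi[170:210,210:272]=1
k=W&roi&(P[...,2]>.03);print('white',k.sum())
for n in('top',):
    i=info(n)
R=P[..., :][((H<8)|(H>172))&(S>120)&(V>70)&roi]
c,_,vt=np.linalg.svd(R-np.median(R,0));print('red mean',R.mean(0),'normal',vt[2])
print('gripTop center', proj('top',[[.44,-.31,.105]]))
im3=cv2.resize(im[165:215,205:280],None,fx=10,fy=10,interpolation=cv2.INTER_CUBIC);cv2.imwrite('pics/port.png',im3[:,:,::-1])
s=np.load('scene0.npz')['im'];im3=cv2.resize(s[190:245,230:310],None,fx=9,fy=9,interpolation=cv2.INTER_CUBIC);cv2.imwrite('pics/port_s.png',im3[:,:,::-1])
E
```

```text
foamA [506.4  64.2] [37.3 30.1] 2.9
   corners [[487.0, 78.0], [489.0, 48.0], [526.0, 50.0], [524.0, 80.0]]
foamB [520.3 -46.8] [31.1 36.3] 46.4
   corners [[496.0, -46.0], [523.0, -71.0], [544.0, -48.0], [518.0, -23.0]]
A 0.032 85 [0.517  0.0666 0.0369]
A 0.0415 110 [0.4987 0.0648 0.0452]
B 0.032 67 [ 0.528  -0.0558  0.0368]
B 0.0415 123 [ 0.5159 -0.0426  0.0455]
deck [574.4  11.1] [200.  181.9] 8.4
   corners [[462.0, 86.0], [489.0, -93.0], [687.0, -64.0], [660.0, 116.0]]
dock [ 444.8 -316.3] [83.4 83.3] 27.1
   corners [[389.0, -298.0], [427.0, -372.0], [501.0, -334.0], [463.0, -260.0]]
griptop? [ 445.2 -317.4] [29. 28.] 32.0
   corners [[425.0, -313.0], [440.0, -337.0], [465.0, -322.0], [450.0, -298.0]]
binrim [455.2 284.9] [157.6 155.3] 83.8
   corners [[370.0, 215.0], [524.0, 198.0], [541.0, 355.0], [387.0, 372.0]]
white 0
red mean [0.60744037 0.01588166 0.07507612] normal [-0.37835249 -0.11995319  0.91785654]
gripTop center [[389.57757618 267.26639578]]
```

View pics/port.png

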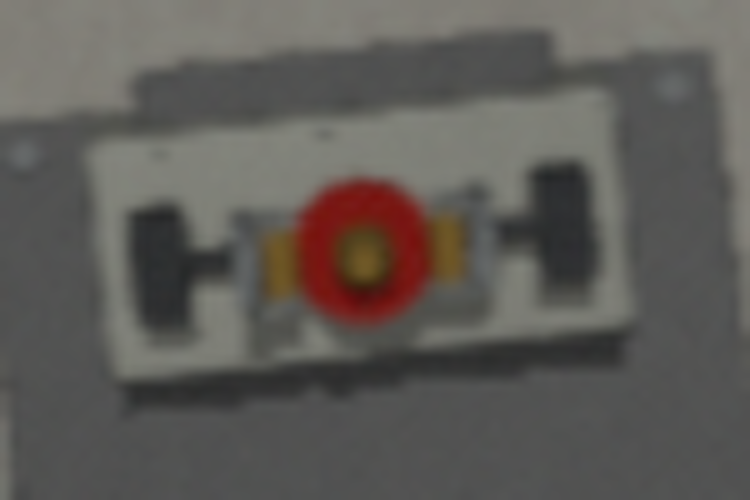

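View pics/port_s.png

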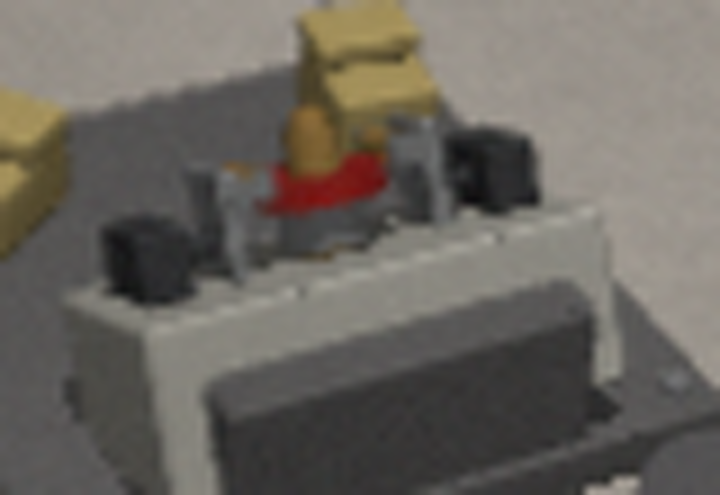

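```bash
python3 - <<'E'
from h import *
z=np.load('top0.npz');im,d=z['im'],z['d']
m=np.array([[38,205],[258,181],[285,410],[60,435]])
X=onplane('top',(m+.5)/3-.5+[190,110],.015);print(X.round(4), X.mean(0))
for a,b in((0,1),(3,2),(3,0),(2,1)):
    v=X[b]-X[a];print(np.linalg.norm(v).round(4),np.degrees(np.arctan2(v[1],v[0])).round(2))
m=np.array([[52,210],[248,190],[270,397],[68,420]])
X=onplane('top',(m+.5)/3-.5+[190,110],.015)
for a,b in((0,1),(3,2),(3,0),(2,1)):
    v=X[b]-X[a];print('screw',np.linalg.norm(v).round(4),np.degrees(np.arctan2(v[1],v[0])).round(2))
# white face front/back edges in port.png
for a,b in(((90,150),(612,92)),((120,378),(632,328)),((135,260),(590,210))):
    q=onplane('top',(np.array([a,b])+.5)/10-.5+[205,165],.055);v=q[1]-q[0];print('port edge',np.linalg.norm(v).round(4),np.degrees(np.arctan2(v[1],v[0])).round(2)+90)
ut=(365.5/10-.5+205,248/10-.5+165)
for sy in(105,110,115):
    print('tip',tri((312.5/9-.5+230,(sy+.5)/9-.5+190),ut))
# edges via line fits: canny deck
yaw=np.radians(6)
print(np.degrees(yaw))
for r,u,v in(('redcircle',364,252),):
    pass
# red ellipse (collar top) both
H,S,V=cv2.split(cv2.cvtColor(im,cv2.COLOR_RGB2HSV)); R=(((H<8)|(H>172))&(S>100)&(V>60)).astype(np.uint8)
mm=np.zeros_like(R);mm[170:210,220:262]=R[170:210,220:262]
c=max(cv2.findContours(mm,0,1)[0],key=cv2.contourArea);print('ellipse',cv2.fitEllipse(c),cv2.boundingRect(c))
E
```

```text
[[ 0.6485  0.1129  0.015 ]
 [ 0.6754 -0.0647  0.015 ]
 [ 0.4893 -0.0905  0.015 ]
 [ 0.4632  0.0842  0.015 ]] [0.56910607 0.01048625 0.015     ]
0.1796 -81.41
0.1767 -81.53
0.1875 8.8
0.1879 7.91
screw 0.1597 -81.83
screw 0.159 -81.36
screw 0.1711 7.61
screw 0.1698 7.38
port edge 0.1233 8.700000000000003
port edge 0.1194 7.840000000000003
port edge 0.1068 8.590000000000003
tip (array([0.6034908 , 0.01541144, 0.09332872]), np.float64(0.0008694602631631311))
tip (array([0.60379731, 0.01540033, 0.09208363]), np.float64(0.000757853164456546))
tip (array([0.60410415, 0.01538921, 0.09083729]), np.float64(0.000646142731936026))
6.000000000000001
ellipse ((240.91896057128906, 189.82798767089844), (12.797935485839844, 14.243992805480957), 9.3594970703125) (235, 183, 13, 15)
```

```bash
cat > p.py <<'E'
from h import *
import json,os,sys
F='cmd.json'
def load():
    c=json.load(open(F)); return np.array(c['p']),Rn.from_quat(c['q'])
def save(p,R): json.dump(dict(p=list(map(float,p)),q=R.as_quat().tolist()),open(F,'w'))
def down(yawdeg):
    y=np.radians(yawdeg); x=np.array([np.cos(y),np.sin(y),0]); z=np.array([0,0,-1.]); return Rn.from_matrix(np.c_[x,np.cross(z,x),z])
PSI=np.radians(8.3)
def port_R(psi=PSI,t=np.radians(25)):
    """columns: port axes"""
    z=np.array([-np.sin(t)*np.cos(psi),-np.sin(t)*np.sin(psi),np.cos(t)]); y=np.array([-np.sin(psi),np.cos(psi),0]); return np.c_[np.cross(y,z),y,z]
def tool_at_port(psi=PSI,t=np.radians(25)):
    P=port_R(psi,t); x=-P[:,1]; z=-P[:,2]; return Rn.from_matrix(np.c_[x,np.cross(z,x),z])
def plan(wps,jaw,smax=.96,tmax=.9,out=True):
    """wps: list of (pos|None, Rn|None, optional min rows, optional jaw)"""
    p,R=load(); rows=[]
    for w in wps:
        P=p if w[0] is None else np.array(w[0],float); Q=R if w[1] is None else w[1]; mn=w[2] if len(w)>2 else 1; j=w[3] if len(w)>3 else jaw
        rv=(R.inv()*Q).as_rotvec()
        n=max(mn,int(np.ceil(np.linalg.norm(P-p)/(.025*smax)-1e-9)),int(np.ceil(np.degrees(np.linalg.norm(rv))/(8*tmax)-1e-9)))
        p0=p.copy();R0=R
        for k in range(1,n+1):
            f=k/n; tp=p0+(P-p0)*f; tR=R0*Rn.from_rotvec(rv*f)
            s=np.round(R.inv().apply(tp-p)/.025,2); r=np.round(np.degrees((R.inv()*tR).as_rotvec())/8,2)
            assert abs(s).max()<=1 and abs(r).max()<=1
            p=p+R.apply(s*.025); R=R*Rn.from_rotvec(np.radians(r*8)); rows.append([j]+(s+0.0).tolist()+(r+0.0).tolist())
    while len(rows)%10: rows.append([rows[-1][0] if rows else jaw]+[0]*6)
    for i in range(0,len(rows),10): print(json.dumps([[int(v) if v==int(v) else v for v in r] for r in rows[i:i+10]]).replace(' ',''))
    save(p,R); print('end',p.round(4),len(rows)/10,'calls')
def where():
    o=status.get_obs(); p,R=load(); M=Rn.from_quat(o['tool_rot'])
    print('t',round(o['time'],2),'pos',o['position'].round(4),'err(meas-cmd)mm',((o['position']-p)*1e3).round(2),'rot err deg',np.degrees((R.inv()*M).as_rotvec()).round(2),'F',o['ft_force'].round(2),'M',o['moment'].round(3),'w',round(o['grip_width'],4),'q',o['q'].round(2)); return o
E
python3 - <<'E'
from p import *
o=status.get_obs(); save(np.array([.211,-.588,.405]),down(-70.3)); where()
plan([([.5064,.0642,.300],down(-87.1)),([.5064,.0642,.200],None,5)],-1)
E
```

```text
t 0.1 pos [ 0.2107 -0.5881  0.4039] err(meas-cmd)mm [-0.35 -0.1  -1.15] rot err deg [ 0.02 -0.11  0.  ] F [ 0.18 -0.62 -0.97] M [-0.018  0.007 -0.001] w 0.087 q [-1.41  0.53  1.43 -0.    1.18 -0.18]
[[-1,-0.66,-0.64,0.14,0,0,0.07],[-1,-0.67,-0.64,0.13,0,0,0.07],[-1,-0.68,-0.63,0.14,0,0,0.06],[-1,-0.68,-0.62,0.13,0,0,0.07],[-1,-0.69,-0.62,0.14,0,0,0.07],[-1,-0.69,-0.61,0.13,0,0,0.07],[-1,-0.7,-0.6,0.14,0,0,0.06],[-1,-0.71,-0.6,0.13,0,0,0.07],[-1,-0.71,-0.59,0.14,0,0,0.07],[-1,-0.71,-0.58,0.13,0,0,0.07]]
[[-1,-0.72,-0.58,0.14,0,0,0.07],[-1,-0.73,-0.57,0.14,0,0,0.06],[-1,-0.73,-0.56,0.13,0,0,0.07],[-1,-0.74,-0.56,0.14,0,0,0.07],[-1,-0.74,-0.55,0.13,0,0,0.07],[-1,-0.75,-0.54,0.14,0,0,0.06],[-1,-0.76,-0.54,0.13,0,0,0.07],[-1,-0.75,-0.53,0.14,0,0,0.07],[-1,-0.77,-0.52,0.13,0,0,0.07],[-1,-0.77,-0.51,0.14,0,0,0.06]]
[[-1,-0.77,-0.51,0.14,0,0,0.07],[-1,-0.77,-0.5,0.13,0,0,0.07],[-1,-0.79,-0.49,0.14,0,0,0.07],[-1,-0.78,-0.48,0.13,0,0,0.07],[-1,-0.8,-0.48,0.14,0,0,0.06],[-1,-0.79,-0.47,0.13,0,0,0.07],[-1,-0.8,-0.46,0.14,0,0,0.07],[-1,-0.81,-0.45,0.13,0,0,0.07],[-1,-0.81,-0.45,0.14,0,0,0.06],[-1,-0.81,-0.44,0.13,0,0,0.07]]
[[-1,-0.81,-0.43,0.14,0,0,0.07],[-1,0,0,0.8,0,0,0],[-1,0,0,0.8,0,0,0],[-1,0,0,0.8,0,0,0],[-1,0,0,0.8,0,0,0],[-1,0,0,0.8,0,0,0],[-1,0,0,0,0,0,0],[-1,0,0,0,0,0,0],[-1,0,0,0,0,0,0],[-1,0,0,0,0,0,0]]
end [0.5064 0.0641 0.2   ] 4.0 calls
```

Emit:
step_arm:
  steps:
    - [-1,-0.66,-0.64,0.14,0,0,0.07]
    - [-1,-0.67,-0.64,0.13,0,0,0.07]
    - [-1,-0.68,-0.63,0.14,0,0,0.06]
    - [-1,-0.68,-0.62,0.13,0,0,0.07]
    - [-1,-0.69,-0.62,0.14,0,0,0.07]
    - [-1,-0.69,-0.61,0.13,0,0,0.07]
    - [-1,-0.7,-0.6,0.14,0,0,0.06]
    - [-1,-0.71,-0.6,0.13,0,0,0.07]
    - [-1,-0.71,-0.59,0.14,0,0,0.07]
    - [-1,-0.71,-0.58,0.13,0,0,0.07]

```text
time: 1.1
position: [0.3061, -0.3771, 0.3706]
tool_rot: [0.789, -0.614, -0.0, -0.0]
ft_force: [0.6, 0.5, 0.4]
grip_width: 0.0866
```

Emit:
step_arm:
  steps:
    - [-1,-0.72,-0.58,0.14,0,0,0.07]
    - [-1,-0.73,-0.57,0.14,0,0,0.06]
    - [-1,-0.73,-0.56,0.13,0,0,0.07]
    - [-1,-0.74,-0.56,0.14,0,0,0.07]
    - [-1,-0.74,-0.55,0.13,0,0,0.07]
    - [-1,-0.75,-0.54,0.14,0,0,0.06]
    - [-1,-0.76,-0.54,0.13,0,0,0.07]
    - [-1,-0.75,-0.53,0.14,0,0,0.07]
    - [-1,-0.77,-0.52,0.13,0,0,0.07]
    - [-1,-0.77,-0.51,0.14,0,0,0.06]

```text
time: 2.1
position: [0.4015, -0.1666, 0.3367]
tool_rot: [0.76, -0.65, -0.0, 0.0]
ft_force: [0.1, -0.3, -0.6]
grip_width: 0.0873
```

Emit:
step_arm:
  steps:
    - [-1,-0.77,-0.51,0.14,0,0,0.07]
    - [-1,-0.77,-0.5,0.13,0,0,0.07]
    - [-1,-0.79,-0.49,0.14,0,0,0.07]
    - [-1,-0.78,-0.48,0.13,0,0,0.07]
    - [-1,-0.8,-0.48,0.14,0,0,0.06]
    - [-1,-0.79,-0.47,0.13,0,0,0.07]
    - [-1,-0.8,-0.46,0.14,0,0,0.07]
    - [-1,-0.81,-0.45,0.13,0,0,0.07]
    - [-1,-0.81,-0.45,0.14,0,0,0.06]
    - [-1,-0.81,-0.44,0.13,0,0,0.07]

```text
time: 3.1
position: [0.4969, 0.0438, 0.3028]
tool_rot: [0.728, -0.686, -0.0, 0.0]
ft_force: [0.4, -0.2, 0.1]
grip_width: 0.0871
```

```bash
python3 -c "
from p import *; where()"
```

```text
t 3.1 pos [0.4969 0.0438 0.3028] err(meas-cmd)mm [ -9.59 -20.32 102.85] rot err deg [-0.04 -0.01 -0.54] F [ 0.35 -0.19  0.12] M [ 0.062 -0.027 -0.033] w 0.0871 q [-0.14  0.52  1.84 -0.    0.78  1.37]
```

Emit:
step_arm:
  steps:
    - [-1,-0.81,-0.43,0.14,0,0,0.07]
    - [-1,0,0,0.8,0,0,0]
    - [-1,0,0,0.8,0,0,0]
    - [-1,0,0,0.8,0,0,0]
    - [-1,0,0,0.8,0,0,0]
    - [-1,0,0,0.8,0,0,0]
    - [-1,0,0,0,0,0,0]
    - [1,0,0,0,0,0,0]
    - [1,0,0,0,0,0,0]
    - [1,0,0,0,0,0,0]
  squeeze: 10

```text
time: 4.1
position: [0.5061, 0.0637, 0.1999]
tool_rot: [0.725, -0.689, 0.0, -0.0]
ft_force: [-0.3, 0.5, 0.3]
grip_width: 0.0707
```

```bash
python3 -c "
from p import *; where()
im,d=eyes.camera('scene'); cv2.imwrite('pics/s1.png',cv2.resize(im[130:260,170:380],None,fx=3.5,fy=3.5)[:,:,::-1])"
```

```text
t 4.1 pos [0.5061 0.0637 0.1999] err(meas-cmd)mm [-0.32 -0.42 -0.11] rot err deg [0. 0. 0.] F [-0.32  0.52  0.33] M [ 0.083  0.042 -0.052] w 0.0707 q [-0.09  0.72  1.86 -0.    0.56  1.43]
```

View pics/s1.png

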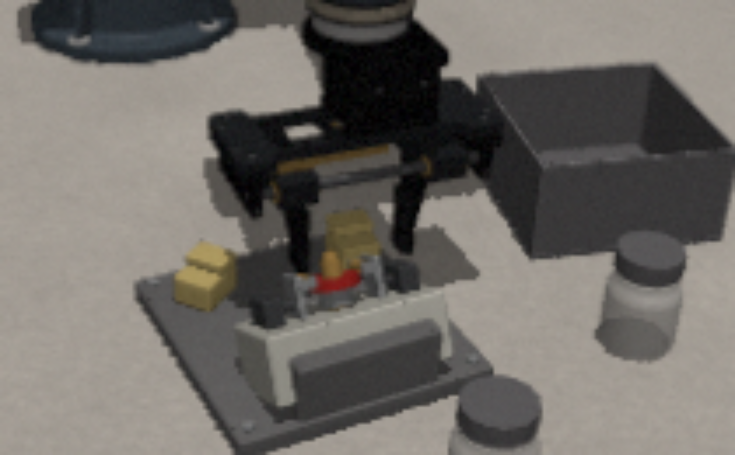

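Emit:
step_arm:
  steps:
    - [1,0,0,0,0,0,0]
    - [1,0,0,0,0,0,0]
    - [1,0,0,0,0,0,0]
    - [1,0,0,0,0,0,0]
    - [1,0,0,0,0,0,0]
    - [1,0,0,0,0,0,0]
    - [1,0,0,0,0,0,0]
    - [1,0,0,0,0,0,0]
    - [1,0,0,0,0,0,0]
    - [1,0,0,-0.4,0,0,0]

```text
time: 5.15
position: [0.5057, 0.0637, 0.2092]
tool_rot: [0.725, -0.689, -0.001, 0.001]
ft_force: [-0.1, 0.2, 0.0]
grip_width: 0.0305
```

```bash
python3 - <<'E'
from p import *
p,R=load(); save(p+[0,0,.01],R); where()
plan([([.5064,.0642,.29],None),([.480,.283,.29],down(-84)),([.480,.283,.235],None),(None,None,5,-1)],1)
E
```

```text
t 5.15 pos [0.5057 0.0637 0.2092] err(meas-cmd)mm [-0.75 -0.41 -0.85] rot err deg [-0.15 -0.02  0.01] F [-0.11  0.16  0.03] M [ 0.011  0.018 -0.021] w 0.0305 q [-0.09  0.7   1.86  0.    0.58  1.43]
[[1,0,0,-0.8,0,0,0],[1,0,0,-0.8,0,0,0],[1,0,0,-0.8,0,0,0],[1,0,0,-0.8,0,0,0],[1,-0.88,0.06,0,0,0,-0.04],[1,-0.88,0.06,0,0,0,-0.04],[1,-0.88,0.05,0,0,0,-0.04],[1,-0.88,0.05,0,0,0,-0.04],[1,-0.88,0.04,0,0,0,-0.03],[1,-0.88,0.04,0,0,0,-0.04]]
[[1,-0.89,0.03,0,0,0,-0.04],[1,-0.88,0.03,0,0,0,-0.04],[1,-0.88,0.02,0,0,0,-0.04],[1,-0.88,0.02,0,0,0,-0.04],[1,0,0,0.73,0,0,0],[1,0,0,0.74,0,0,0],[1,0,0,0.73,0,0,0],[-1,0,0,0,0,0,0],[-1,0,0,0,0,0,0],[-1,0,0,0,0,0,0]]
[[-1,0,0,0,0,0,0],[-1,0,0,0,0,0,0],[-1,0,0,0,0,0,0],[-1,0,0,0,0,0,0],[-1,0,0,0,0,0,0],[-1,0,0,0,0,0,0],[-1,0,0,0,0,0,0],[-1,0,0,0,0,0,0],[-1,0,0,0,0,0,0],[-1,0,0,0,0,0,0]]
end [0.48  0.283 0.235] 3.0 calls
```

Width 30.5 mm matches the foam, so it is gripped.

Emit:
step_arm:
  steps:
    - [1,0,0,-0.8,0,0,0]
    - [1,0,0,-0.8,0,0,0]
    - [1,0,0,-0.8,0,0,0]
    - [1,0,0,-0.8,0,0,0]
    - [1,-0.88,0.06,0,0,0,-0.04]
    - [1,-0.88,0.06,0,0,0,-0.04]
    - [1,-0.88,0.05,0,0,0,-0.04]
    - [1,-0.88,0.05,0,0,0,-0.04]
    - [1,-0.88,0.04,0,0,0,-0.03]
    - [1,-0.88,0.04,0,0,0,-0.04]

```text
time: 6.15
position: [0.4899, 0.1958, 0.2905]
tool_rot: [0.736, -0.677, 0.0, -0.0]
ft_force: [-0.1, -0.4, -0.1]
grip_width: 0.03
```

Emit:
step_arm:
  steps:
    - [1,-0.89,0.03,0,0,0,-0.04]
    - [1,-0.88,0.03,0,0,0,-0.04]
    - [1,-0.88,0.02,0,0,0,-0.04]
    - [1,-0.88,0.02,0,0,0,-0.04]
    - [1,0,0,0.73,0,0,0]
    - [1,0,0,0.74,0,0,0]
    - [1,0,0,0.73,0,0,0]
    - [-1,0,0,0,0,0,0]
    - [-1,0,0,0,0,0,0]
    - [-1,0,0,0,0,0,0]

```text
time: 7.15
position: [0.4801, 0.2827, 0.2359]
tool_rot: [0.743, -0.669, 0.0, -0.001]
ft_force: [0.1, -0.7, -0.0]
grip_width: 0.0461
```

```bash
python3 - <<'E'
from p import *
where()
plan([(None,None,2),([.480,.283,.29],None),([.5203,-.0468,.29],down(-43.3)),([.5203,-.0468,.2],None,5)],-1)
E
```

```text
t 7.15 pos [0.4801 0.2827 0.2359] err(meas-cmd)mm [ 0.13 -0.3   0.85] rot err deg [ 0.11 -0.02  0.01] F [ 0.08 -0.68 -0.03] M [ 0.072  0.01  -0.003] w 0.0461 q [ 0.33  0.69  1.73 -0.    0.72  1.8 ]
[[-1,0,0,0,0,0,0],[-1,0,0,0,0,0,0],[-1,0,0,-0.73,0,0,0],[-1,0,0,-0.74,0,0,0],[-1,0,0,-0.73,0,0,0],[-1,0.95,-0.02,0,0,0,-0.36],[-1,0.95,0.04,0,0,0,-0.37],[-1,0.94,0.08,0,0,0,-0.36],[-1,0.94,0.13,0,0,0,-0.36],[-1,0.94,0.17,0,0,0,-0.37]]
[[-1,0.92,0.22,0,0,0,-0.36],[-1,0.91,0.27,0,0,0,-0.36],[-1,0.9,0.32,0,0,0,-0.37],[-1,0.87,0.36,0,0,0,-0.36],[-1,0.86,0.4,0,0,0,-0.36],[-1,0.84,0.45,0,0,0,-0.37],[-1,0.81,0.49,0,0,0,-0.36],[-1,0.79,0.53,0,0,0,-0.36],[-1,0.76,0.57,0,0,0,-0.37],[-1,0,0,0.72,0,0,0]]
[[-1,0,0,0.72,0,0,0],[-1,0,0,0.72,0,0,0],[-1,0,0,0.72,0,0,0],[-1,0,0,0.72,0,0,0],[-1,0,0,0,0,0,0],[-1,0,0,0,0,0,0],[-1,0,0,0,0,0,0],[-1,0,0,0,0,0,0],[-1,0,0,0,0,0,0],[-1,0,0,0,0,0,0]]
end [ 0.5202 -0.0468  0.2   ] 3.0 calls
```

Emit:
step_arm:
  steps:
    - [-1,0,0,0,0,0,0]
    - [-1,0,0,0,0,0,0]
    - [-1,0,0,-0.73,0,0,0]
    - [-1,0,0,-0.74,0,0,0]
    - [-1,0,0,-0.73,0,0,0]
    - [-1,0.95,-0.02,0,0,0,-0.36]
    - [-1,0.95,0.04,0,0,0,-0.37]
    - [-1,0.94,0.08,0,0,0,-0.36]
    - [-1,0.94,0.13,0,0,0,-0.36]
    - [-1,0.94,0.17,0,0,0,-0.37]

```text
time: 8.15
position: [0.4941, 0.1639, 0.2903]
tool_rot: [0.823, -0.569, 0.0, -0.0]
ft_force: [0.2, -1.1, 0.1]
grip_width: 0.0872
```

Emit:
step_arm:
  steps:
    - [-1,0.92,0.22,0,0,0,-0.36]
    - [-1,0.91,0.27,0,0,0,-0.36]
    - [-1,0.9,0.32,0,0,0,-0.37]
    - [-1,0.87,0.36,0,0,0,-0.36]
    - [-1,0.86,0.4,0,0,0,-0.36]
    - [-1,0.84,0.45,0,0,0,-0.37]
    - [-1,0.81,0.49,0,0,0,-0.36]
    - [-1,0.79,0.53,0,0,0,-0.36]
    - [-1,0.76,0.57,0,0,0,-0.37]
    - [-1,0,0,0.72,0,0,0]

```text
time: 9.15
position: [0.5219, -0.0502, 0.2739]
tool_rot: [0.929, -0.37, 0.004, -0.0]
ft_force: [0.0, -0.1, -0.2]
grip_width: 0.087
```

Emit:
step_arm:
  steps:
    - [-1,0,0,0.72,0,0,0]
    - [-1,0,0,0.72,0,0,0]
    - [-1,0,0,0.72,0,0,0]
    - [-1,0,0,0.72,0,0,0]
    - [-1,0,0,0,0,0,0]
    - [1,0,0,0,0,0,0]
    - [1,0,0,0,0,0,0]
    - [1,0,0,0,0,0,0]
    - [1,0,0,0,0,0,0]
    - [1,0,0,0,0,0,0]

```text
time: 10.15
position: [0.52, -0.0472, 0.2001]
tool_rot: [0.93, -0.369, 0.0, -0.0]
ft_force: [0.1, 0.3, 0.2]
grip_width: 0.0551
```

```bash
python3 - <<'E'
from p import *
where()
im,d=eyes.camera('scene'); cv2.imwrite('pics/s2.png',cv2.resize(im[130:260,170:380],None,fx=3.5,fy=3.5)[:,:,::-1])
E
```

```text
t 10.15 pos [ 0.52   -0.0472  0.2001] err(meas-cmd)mm [-0.23 -0.4   0.13] rot err deg [0.02 0.04 0.  ] F [0.14 0.35 0.23] M [ 0.041  0.    -0.046] w 0.0551 q [-0.3   0.73  1.83  0.    0.58  0.45]
```

View pics/s2.png

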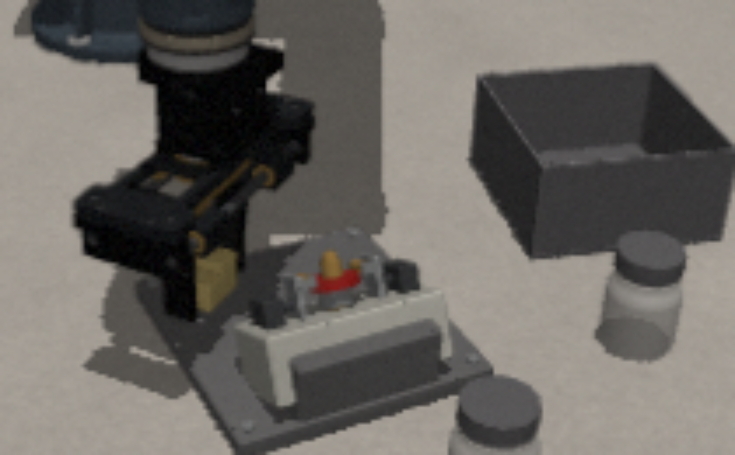

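```bash
python3 - <<'E'
from p import *
plan([(None,None,6),([.5203,-.0468,.29],None,4),([.432,.288,.29],None),([.432,.288,.24],None),(None,None,8,-1)],1)
E
```

```text
[[1,0,0,0,0,0,0],[1,0,0,0,0,0,0],[1,0,0,0,0,0,0],[1,0,0,0,0,0,0],[1,0,0,0,0,0,0],[1,0,0,0,0,0,0],[1,0,0,-0.9,0,0,0],[1,0,0,-0.9,0,0,0],[1,0,0,-0.9,0,0,0],[1,0,0,-0.9,0,0,0]]
[[1,-0.78,-0.49,0,0,0,0],[1,-0.79,-0.49,0,0,0,0],[1,-0.78,-0.49,0,0,0,0],[1,-0.78,-0.49,0,0,0,0],[1,-0.79,-0.48,0,0,0,0],[1,-0.78,-0.49,0,0,0,0],[1,-0.78,-0.49,0,0,0,0],[1,-0.79,-0.49,0,0,0,0],[1,-0.78,-0.49,0,0,0,0],[1,-0.78,-0.49,0,0,0,0]]
[[1,-0.79,-0.49,0,0,0,0],[1,-0.78,-0.49,0,0,0,0],[1,-0.78,-0.49,0,0,0,0],[1,-0.79,-0.48,0,0,0,0],[1,-0.78,-0.49,0,0,0,0],[1,0,0,0.67,0,0,0],[1,0,0,0.66,0,0,0],[1,0,0,0.67,0,0,0],[-1,0,0,0,0,0,0],[-1,0,0,0,0,0,0]]
[[-1,0,0,0,0,0,0],[-1,0,0,0,0,0,0],[-1,0,0,0,0,0,0],[-1,0,0,0,0,0,0],[-1,0,0,0,0,0,0],[-1,0,0,0,0,0,0],[-1,0,0,0,0,0,0],[-1,0,0,0,0,0,0],[-1,0,0,0,0,0,0],[-1,0,0,0,0,0,0]]
end [0.4319 0.288  0.24  ] 4.0 calls
```

```bash
python3 - <<'E'
from p import *
save(np.array([.5202,-.0468,.2]),down(-43.3))
plan([(None,None,6),([.5203,-.0468,.29],None,4),([.450,.285,.29],None),([.450,.285,.245],None),(None,None,4,-1)],1)
E
```

```text
[[1,0,0,0,0,0,0],[1,0,0,0,0,0,0],[1,0,0,0,0,0,0],[1,0,0,0,0,0,0],[1,0,0,0,0,0,0],[1,0,0,0,0,0,0],[1,0,0,-0.9,0,0,0],[1,0,0,-0.9,0,0,0],[1,0,0,-0.9,0,0,0],[1,0,0,-0.9,0,0,0]]
[[1,-0.74,-0.52,0,0,0,0],[1,-0.75,-0.51,0,0,0,0],[1,-0.74,-0.52,0,0,0,0],[1,-0.74,-0.51,0,0,0,0],[1,-0.75,-0.52,0,0,0,0],[1,-0.74,-0.51,0,0,0,0],[1,-0.74,-0.52,0,0,0,0],[1,-0.74,-0.51,0,0,0,0],[1,-0.75,-0.52,0,0,0,0],[1,-0.74,-0.52,0,0,0,0]]
[[1,-0.74,-0.51,0,0,0,0],[1,-0.75,-0.52,0,0,0,0],[1,-0.74,-0.51,0,0,0,0],[1,-0.74,-0.52,0,0,0,0],[1,-0.75,-0.51,0,0,0,0],[1,0,0,0.9,0,0,0],[1,0,0,0.9,0,0,0],[-1,0,0,0,0,0,0],[-1,0,0,0,0,0,0],[-1,0,0,0,0,0,0]]
[[-1,0,0,0,0,0,0],[-1,0,0,0,0,0,0],[-1,0,0,0,0,0,0],[-1,0,0,0,0,0,0],[-1,0,0,0,0,0,0],[-1,0,0,0,0,0,0],[-1,0,0,0,0,0,0],[-1,0,0,0,0,0,0],[-1,0,0,0,0,0,0],[-1,0,0,0,0,0,0]]
end [0.4499 0.285  0.245 ] 4.0 calls
```

Emit:
step_arm:
  steps:
    - [1,0,0,0,0,0,0]
    - [1,0,0,0,0,0,0]
    - [1,0,0,0,0,0,0]
    - [1,0,0,0,0,0,0]
    - [1,0,0,0,0,0,0]
    - [1,0,0,0,0,0,0]
    - [1,0,0,-0.9,0,0,0]
    - [1,0,0,-0.9,0,0,0]
    - [1,0,0,-0.9,0,0,0]
    - [1,0,0,-0.9,0,0,0]

```text
time: 11.2
position: [0.5198, -0.0472, 0.2903]
tool_rot: [0.93, -0.369, -0.0, 0.0]
ft_force: [0.1, -0.3, -0.1]
grip_width: 0.0379
```

Gripped at 37.9 mm, which matches the foam's length.

Emit:
step_arm:
  steps:
    - [1,-0.74,-0.52,0,0,0,0]
    - [1,-0.75,-0.51,0,0,0,0]
    - [1,-0.74,-0.52,0,0,0,0]
    - [1,-0.74,-0.51,0,0,0,0]
    - [1,-0.75,-0.52,0,0,0,0]
    - [1,-0.74,-0.51,0,0,0,0]
    - [1,-0.74,-0.52,0,0,0,0]
    - [1,-0.74,-0.51,0,0,0,0]
    - [1,-0.75,-0.52,0,0,0,0]
    - [1,-0.74,-0.52,0,0,0,0]

```text
time: 12.2
position: [0.4727, 0.1749, 0.2896]
tool_rot: [0.93, -0.369, -0.0, 0.0]
ft_force: [1.0, 0.3, 0.4]
grip_width: 0.038
```

Emit:
step_arm:
  steps:
    - [1,-0.74,-0.51,0,0,0,0]
    - [1,-0.75,-0.52,0,0,0,0]
    - [1,-0.74,-0.51,0,0,0,0]
    - [1,-0.74,-0.52,0,0,0,0]
    - [1,-0.75,-0.51,0,0,0,0]
    - [1,0,0,0.9,0,0,0]
    - [1,0,0,0.9,0,0,0]
    - [-1,0,0,0,0,0,0]
    - [-1,0,0,0,0,0,0]
    - [-1,0,0,0,0,0,0]

```text
time: 13.2
position: [0.4498, 0.2846, 0.2455]
tool_rot: [0.93, -0.369, 0.001, -0.001]
ft_force: [-0.1, 0.3, 0.7]
grip_width: 0.0547
```

```bash
python3 - <<'E'
from p import *
where()
# handpiece grasp: coupler grip z = .010+.0675=.0775 ; grasp 6 mm below
plan([(None,None,2),([.450,.285,.345],None),([.445,-.317,.345],down(-58))],-1)
E
```

```text
t 13.2 pos [0.4498 0.2846 0.2455] err(meas-cmd)mm [-0.05 -0.45  0.53] rot err deg [ 0.08  0.04 -0.02] F [-0.11  0.33  0.72] M [-0.063 -0.063  0.002] w 0.0547 q [0.35 0.65 1.79 0.   0.7  1.11]
[[-1,0,0,0,0,0,0],[-1,0,0,0,0,0,0],[-1,0,0,-0.8,0,0,0],[-1,0,0,-0.8,0,0,0],[-1,0,0,-0.8,0,0,0],[-1,0,0,-0.8,0,0,0],[-1,0,0,-0.8,0,0,0],[-1,0.63,0.68,0,0,0,0.07],[-1,0.64,0.67,0,0,0,0.07],[-1,0.64,0.67,0,0,0,0.07]]
[[-1,0.65,0.66,0,0,0,0.07],[-1,0.65,0.65,0,0,0,0.07],[-1,0.67,0.65,0,0,0,0.07],[-1,0.66,0.64,0,0,0,0.07],[-1,0.68,0.64,0,0,0,0.08],[-1,0.68,0.62,0,0,0,0.07],[-1,0.69,0.62,0,0,0,0.07],[-1,0.69,0.62,0,0,0,0.07],[-1,0.7,0.6,0,0,0,0.07],[-1,0.71,0.6,0,0,0,0.07]]
[[-1,0.71,0.6,0,0,0,0.07],[-1,0.72,0.58,0,0,0,0.07],[-1,0.72,0.58,0,0,0,0.07],[-1,0.73,0.57,0,0,0,0.07],[-1,0.73,0.57,0,0,0,0.07],[-1,0.74,0.56,0,0,0,0.07],[-1,0.75,0.55,0,0,0,0.07],[-1,0.75,0.54,0,0,0,0.07],[-1,0.75,0.53,0,0,0,0.07],[-1,0.77,0.53,0,0,0,0.08]]
[[-1,0.76,0.52,0,0,0,0.07],[-1,0.77,0.51,0,0,0,0.07],[-1,0.78,0.51,0,0,0,0.07],[-1,0,0,0,0,0,0],[-1,0,0,0,0,0,0],[-1,0,0,0,0,0,0],[-1,0,0,0,0,0,0],[-1,0,0,0,0,0,0],[-1,0,0,0,0,0,0],[-1,0,0,0,0,0,0]]
end [ 0.445 -0.317  0.345] 4.0 calls
```

Emit:
step_arm:
  steps:
    - [-1,0,0,0,0,0,0]
    - [-1,0,0,0,0,0,0]
    - [-1,0,0,-0.8,0,0,0]
    - [-1,0,0,-0.8,0,0,0]
    - [-1,0,0,-0.8,0,0,0]
    - [-1,0,0,-0.8,0,0,0]
    - [-1,0,0,-0.8,0,0,0]
    - [-1,0.63,0.68,0,0,0,0.07]
    - [-1,0.64,0.67,0,0,0,0.07]
    - [-1,0.64,0.67,0,0,0,0.07]

```text
time: 14.2
position: [0.4487, 0.2144, 0.3456]
tool_rot: [0.924, -0.382, 0.001, -0.0]
ft_force: [0.0, -0.9, -0.1]
grip_width: 0.087
```

Emit:
step_arm:
  steps:
    - [-1,0.65,0.66,0,0,0,0.07]
    - [-1,0.65,0.65,0,0,0,0.07]
    - [-1,0.67,0.65,0,0,0,0.07]
    - [-1,0.66,0.64,0,0,0,0.07]
    - [-1,0.68,0.64,0,0,0,0.08]
    - [-1,0.68,0.62,0,0,0,0.07]
    - [-1,0.69,0.62,0,0,0,0.07]
    - [-1,0.69,0.62,0,0,0,0.07]
    - [-1,0.7,0.6,0,0,0,0.07]
    - [-1,0.71,0.6,0,0,0,0.07]

```text
time: 15.2
position: [0.4471, -0.0174, 0.3453]
tool_rot: [0.904, -0.428, 0.001, -0.0]
ft_force: [0.6, -0.2, -1.0]
grip_width: 0.0874
```

```bash
python3 - <<'E'
from p import *
o=status.get_obs();print(o['time'],o['grip_width'])
for n in('scene','top'):
    im,d=eyes.camera(n); np.savez(n+'3.npz',im=im,d=d); cv2.imwrite(f'pics/{n}3.png',cv2.resize(im,None,fx=1.5,fy=1.5)[:,:,::-1])
E
```

```text
15.2 0.08737637422863263
```

View pics/scene3.png

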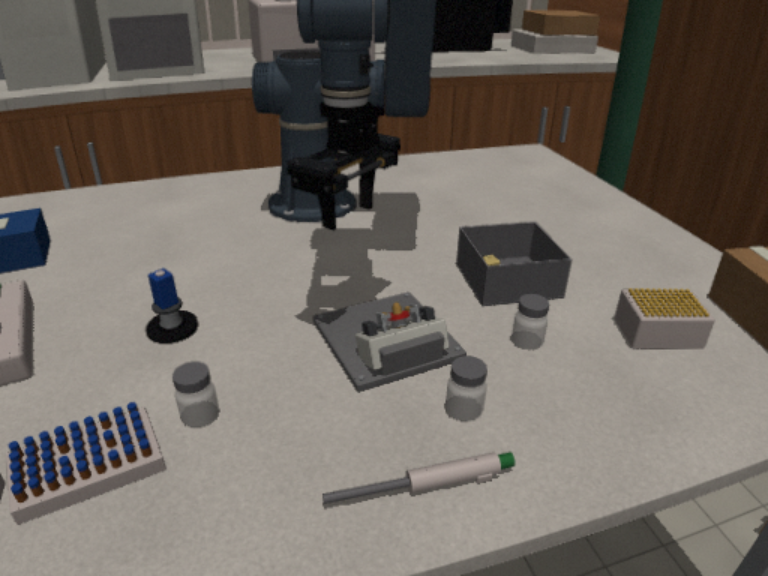

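View pics/top3.png

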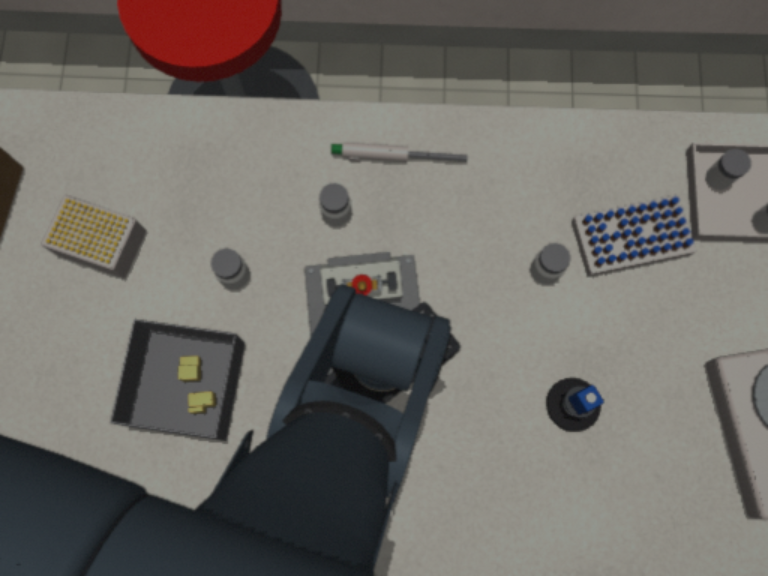

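Both foam pieces are in the bin, at top-view (188,368) and (201,402), and the jars haven't moved. Next I'll refine the grip yaw.

```bash
python3 - <<'E'
from p import *
im=np.load('top3.npz')['im'];im0=np.load('top0.npz')['im']
c=cv2.resize(np.hstack([im[248:288,368:412],im0[248:288,368:412]]),None,fx=9,fy=9,interpolation=cv2.INTER_CUBIC);cv2.imwrite('pics/hp.png',c[:,:,::-1])
s=np.load('scene3.npz')['im'];c=cv2.resize(s[172:232,90:140],None,fx=9,fy=9,interpolation=cv2.INTER_CUBIC);cv2.imwrite('pics/hps.png',c[:,:,::-1])
E
```

```text
(no output)
```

View pics/hp.png

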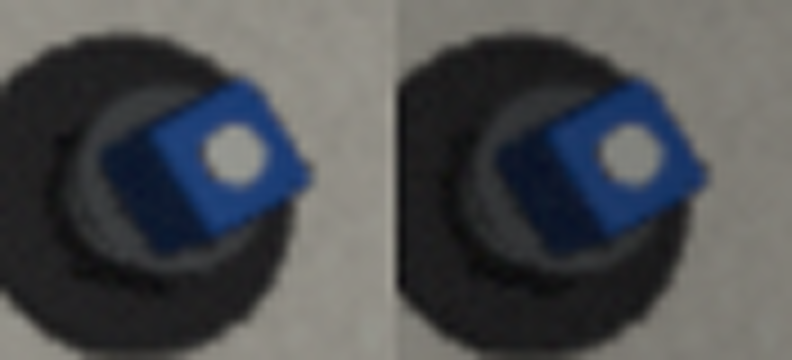

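View pics/hps.png

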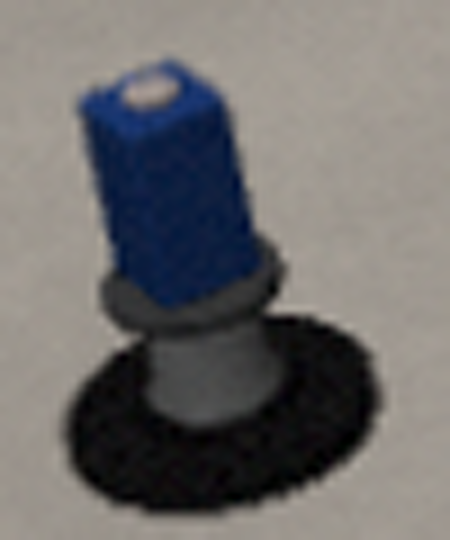

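Emit:
step_arm:
  steps:
    - [-1,0.71,0.6,0,0,0,0.07]
    - [-1,0.72,0.58,0,0,0,0.07]
    - [-1,0.72,0.58,0,0,0,0.07]
    - [-1,0.73,0.57,0,0,0,0.07]
    - [-1,0.73,0.57,0,0,0,0.07]
    - [-1,0.74,0.56,0,0,0,0.07]
    - [-1,0.75,0.55,0,0,0,0.07]
    - [-1,0.75,0.54,0,0,0,0.07]
    - [-1,0.75,0.53,0,0,0,0.07]
    - [-1,0.77,0.53,0,0,0,0.08]

```text
time: 16.3
position: [0.4457, -0.248, 0.345]
tool_rot: [0.882, -0.472, 0.0, -0.0]
ft_force: [-0.2, 1.0, 0.2]
grip_width: 0.0871
```

```bash
python3 - <<'E'
from p import *
m=np.array([[151,130],[248,80],[312,180],[215,240],[236,155]])
X=onplane('top',(m+.5)/9-.5+[368,248],.105);print(X.round(4),X[:4].mean(0))
for a,b in((0,1),(1,2),(2,3),(3,0)):
    v=X[b]-X[a];print(np.linalg.norm(v[:2]).round(4),np.degrees(np.arctan2(v[1],v[0])).round(1))
im=np.load('scene3.npz')['im']
# scene: white disc centre
print('tri',tri(((150.5)/9-.5+90,91.5/9-.5+172),(236.5/9-.5+368,155.5/9-.5+248)))
E
```

```text
[[ 0.4508 -0.2992  0.105 ]
 [ 0.4636 -0.3226  0.105 ]
 [ 0.4405 -0.3368  0.105 ]
 [ 0.4254 -0.3135  0.105 ]
 [ 0.4456 -0.3191  0.105 ]] [ 0.44506288 -0.31801331  0.105     ]
0.0267 -61.3
0.0272 -148.4
0.0278 122.7
0.0291 29.4
tri (array([ 0.44531151, -0.31779171,  0.10784488]), np.float64(0.0010185766104916828))
```

```bash
python3 - <<'E'
from p import *
plan([([.4451,-.3171,.30],down(-59.5)),([.4451,-.3171,.2355],None,5)],-1)
E
```

```text
[[-1,0,0,0.9,0,0,0.09],[-1,0.01,0,0.9,0,0,0.1],[-1,0,0,0.52,0,0,0],[-1,0,0,0.51,0,0,0],[-1,0,0,0.52,0,0,0],[-1,0,0,0.51,0,0,0],[-1,0,0,0.52,0,0,0],[-1,0,0,0,0,0,0],[-1,0,0,0,0,0,0],[-1,0,0,0,0,0,0]]
end [ 0.4451 -0.3172  0.2355] 1.0 calls
```

Emit:
step_arm:
  steps:
    - [-1,0.76,0.52,0,0,0,0.07]
    - [-1,0.77,0.51,0,0,0,0.07]
    - [-1,0.78,0.51,0,0,0,0.07]
    - [-1,0,0,0.9,0,0,0.09]
    - [-1,0.01,0,0.9,0,0,0.1]
    - [-1,0,0,0.52,0,0,0]
    - [-1,0,0,0.51,0,0,0]
    - [-1,0,0,0.52,0,0,0]
    - [-1,0,0,0.51,0,0,0]
    - [-1,0,0,0.52,0,0,0]

```text
time: 17.3
position: [0.4452, -0.3176, 0.2346]
tool_rot: [0.868, -0.496, 0.0, 0.0]
ft_force: [0.4, 0.4, 0.3]
grip_width: 0.0871
```

Emit:
step_arm:
  steps:
    - [-1,0,0,0,0,0,0]
    - [1,0,0,0,0,0,0]
    - [1,0,0,0,0,0,0]
    - [1,0,0,0,0,0,0]
    - [1,0,0,0,0,0,0]
    - [1,0,0,0,0,0,0]
    - [1,0,0,0,0,0,0]
    - [1,0,0,0,0,0,0]
    - [1,0,0,0,0,0,0]
    - [1,0,0,0,0,0,0]
  squeeze: 20

```text
time: 18.3
position: [0.445, -0.3176, 0.2352]
tool_rot: [0.868, -0.496, -0.0, -0.0]
ft_force: [0.2, -0.2, 0.2]
grip_width: 0.0301
```

```bash
python3 - <<'E'
from p import *
where()
im,d=eyes.camera('scene'); cv2.imwrite('pics/s4.png',cv2.resize(im[130:260,50:200],None,fx=4.5,fy=4.5)[:,:,::-1])
E
```

```text
t 18.3 pos [ 0.445  -0.3176  0.2352] err(meas-cmd)mm [-0.09 -0.41 -0.27] rot err deg [-0.   -0.01 -0.04] F [ 0.24 -0.21  0.19] M [-0.003  0.021 -0.008] w 0.0301 q [-0.82  0.68  1.76  0.    0.7   0.21]
```

View pics/s4.png

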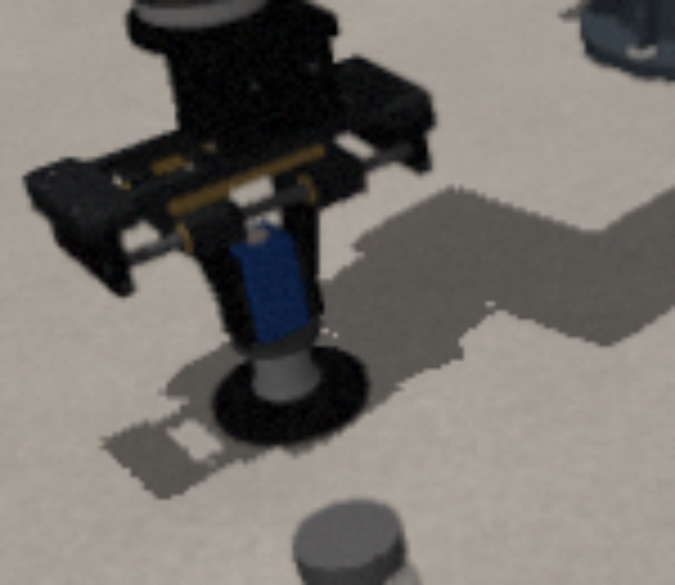

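```bash
python3 - <<'E'
from p import *
O=np.array([.6186,.0176,.0599]);zp=port_R()[:,2]
comp=np.array([.0002,.0004,.0003])
T=O+zp*(.075+.2252)+comp
plan([(None,None,2),([.4451,-.3171,.285],None,3),([.4451,-.3171,.35],None,3),(T,tool_at_port())],1)
E
```

```text
[[1,0,0,0,0,0,0],[1,0,0,0,0,0,0],[1,0,0,-0.66,0,0,0],[1,0,0,-0.66,0,0,0],[1,0,0,-0.66,0,0,0],[1,0,0,-0.87,0,0,0],[1,0,0,-0.86,0,0,0],[1,0,0,-0.87,0,0,0],[1,-0.71,-0.58,0.05,0.22,0.04,0.19],[1,-0.73,-0.55,0.06,0.22,0.05,0.2]]
[[1,-0.74,-0.54,0.08,0.22,0.04,0.19],[1,-0.75,-0.51,0.09,0.22,0.04,0.2],[1,-0.78,-0.49,0.1,0.22,0.05,0.19],[1,-0.78,-0.46,0.1,0.22,0.04,0.2],[1,-0.8,-0.44,0.12,0.22,0.04,0.19],[1,-0.81,-0.41,0.13,0.22,0.05,0.2],[1,-0.82,-0.39,0.13,0.22,0.04,0.19],[1,-0.83,-0.36,0.14,0.22,0.04,0.2],[1,-0.84,-0.33,0.15,0.22,0.04,0.19],[1,-0.85,-0.31,0.15,0.22,0.05,0.2]]
[[1,-0.86,-0.28,0.15,0.23,0.04,0.19],[1,-0.87,-0.25,0.16,0.22,0.04,0.2],[1,0,0,0,0,0,0],[1,0,0,0,0,0,0],[1,0,0,0,0,0,0],[1,0,0,0,0,0,0],[1,0,0,0,0,0,0],[1,0,0,0,0,0,0],[1,0,0,0,0,0,0],[1,0,0,0,0,0,0]]
end [ 4.934e-01 -4.000e-04  3.322e-01] 3.0 calls
```

Emit:
step_arm:
  steps:
    - [1,0,0,0,0,0,0]
    - [1,0,0,0,0,0,0]
    - [1,0,0,-0.66,0,0,0]
    - [1,0,0,-0.66,0,0,0]
    - [1,0,0,-0.66,0,0,0]
    - [1,0,0,-0.87,0,0,0]
    - [1,0,0,-0.86,0,0,0]
    - [1,0,0,-0.87,0,0,0]
    - [1,-0.71,-0.58,0.05,0.22,0.04,0.19]
    - [1,-0.73,-0.55,0.06,0.22,0.05,0.2]
  squeeze: 45

```text
time: 19.35
position: [0.4518, -0.2724, 0.3478]
tool_rot: [0.853, -0.52, 0.022, -0.024]
ft_force: [0.5, 1.0, -1.8]
grip_width: 0.0297
```

Emit:
step_arm:
  steps:
    - [1,-0.74,-0.54,0.08,0.22,0.04,0.19]
    - [1,-0.75,-0.51,0.09,0.22,0.04,0.2]
    - [1,-0.78,-0.49,0.1,0.22,0.05,0.19]
    - [1,-0.78,-0.46,0.1,0.22,0.04,0.2]
    - [1,-0.8,-0.44,0.12,0.22,0.04,0.19]
    - [1,-0.81,-0.41,0.13,0.22,0.05,0.2]
    - [1,-0.82,-0.39,0.13,0.22,0.04,0.19]
    - [1,-0.83,-0.36,0.14,0.22,0.04,0.2]
    - [1,-0.84,-0.33,0.15,0.22,0.04,0.19]
    - [1,-0.85,-0.31,0.15,0.22,0.05,0.2]

```text
time: 20.35
position: [0.4859, -0.0451, 0.334]
tool_rot: [0.761, -0.622, 0.121, -0.141]
ft_force: [0.6, 0.2, -2.0]
grip_width: 0.0296
```

Emit:
step_arm:
  steps:
    - [1,-0.86,-0.28,0.15,0.23,0.04,0.19]
    - [1,-0.87,-0.25,0.16,0.22,0.04,0.2]
    - [1,0,0,0,0,0,0]
    - [1,0,0,0,0,0,0]
    - [1,0,0,0,0,0,0]
    - [1,0,0,0,0,0,0]
    - [1,0,0,0,0,0,0]
    - [1,0,0,0,0,0,0]
    - [1,0,0,0,0,0,0]
    - [1,0,0,0,0,0,0]

```text
time: 21.35
position: [0.4931, -0.0009, 0.332]
tool_rot: [0.738, -0.639, 0.141, -0.164]
ft_force: [0.4, -0.6, -2.5]
grip_width: 0.0297
```

```bash
python3 - <<'E'
from p import *
where()
for n in('scene','top'):
    im,d=eyes.camera(n); np.savez(n+'5.npz',im=im,d=d)
    c=im[110:250,190:340] if n=='scene' else im[140:240,180:310]
    cv2.imwrite(f'pics/{n}5.png',cv2.resize(c,None,fx=4.2 if n=='scene' else 5,fy=4.2 if n=='scene' else 5,interpolation=cv2.INTER_CUBIC)[:,:,::-1])
E
```

```text
t 21.35 pos [ 0.4931 -0.0009  0.332 ] err(meas-cmd)mm [-0.29 -0.58 -0.24] rot err deg [-0.   -0.01 -0.02] F [ 0.38 -0.58 -2.54] M [-0.032  0.392 -0.01 ] w 0.0297 q [-0.27  0.43  1.96  0.48  0.38  0.74]
```

View pics/scene5.png

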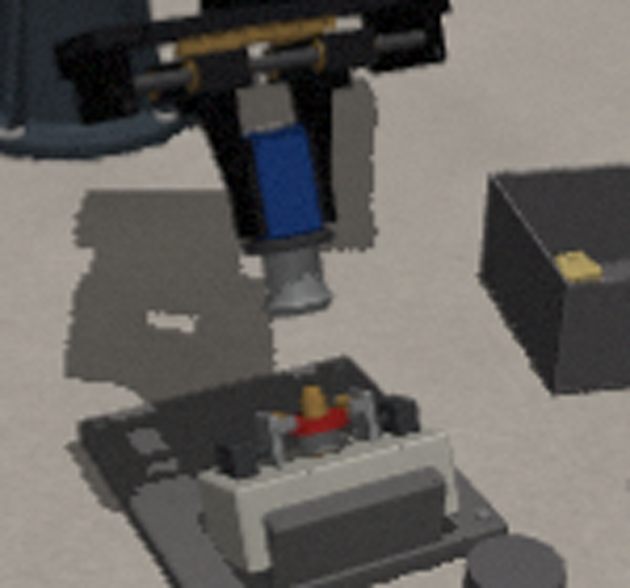

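View pics/top5.png

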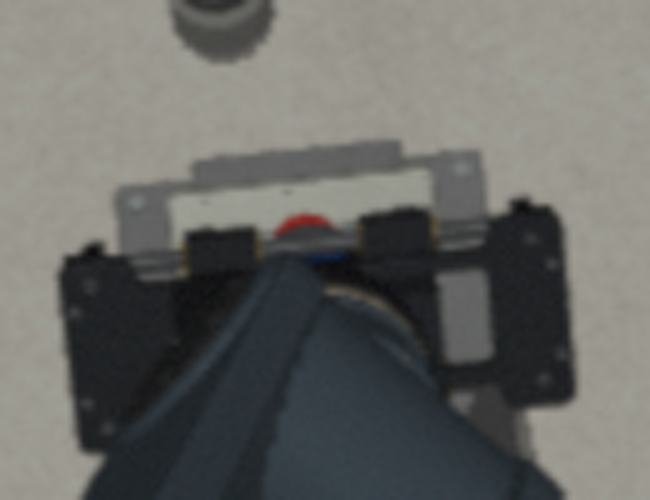

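```bash
python3 - <<'E'
from p import *
o=status.get_obs();p=o['position'];R=Rn.from_quat(o['tool_rot']);z=R.apply([0,0,1])
f=lambda X:((proj('scene',X)-[190,110]+.5)*4.2-.5).round(1)
for nm,s in(('mouth',.2252),('ridge',.2197),('flangebot',.2252-.034),('flangetop',.2252-.04),('griptop',.2252-.095)): print(nm,f(p+z*s),(p+z*s).round(4))
O=np.array([.6186,.0176,.0599]);zp=port_R()[:,2]
for s in(.02,.036): print('port',s,f(O+zp*s))
X=port_R()
print('px per mm lateral portx,y at tip',f(O+zp*.036+X[:,0]*.01)-f(O+zp*.036),f(O+zp*.036+X[:,1]*.01)-f(O+zp*.036))
im=np.load('scene5.npz')['im']
c=im[165:215,240:290];cv2.imwrite('pics/z5.png',cv2.resize(c,None,fx=12,fy=12,interpolation=cv2.INTER_CUBIC)[:,:,::-1])
g=lambda X:((proj('scene',X)-[240,165]+.5)*12-.5).round(1)
print('z5: mouth',g(p+z*.2252),'flange bot',g(p+z*(.1912)),'tip',g(O+zp*.036),'collar top',g(O+zp*.02))
E
```

```text
mouth [[300.1 312.8]] [0.5874 0.0131 0.1279]
ridge [[298.3 302.4]] [0.5851 0.0128 0.1329]
flangebot [[288.9 247.9]] [0.5732 0.011  0.1587]
flangetop [[286.9 236.4]] [0.5707 0.0106 0.1642]
griptop [[268.4 129.8]] [0.5477 0.0072 0.214 ]
port 0.02 [[317.6 416. ]]
port 0.036 [[312.5 386.2]]
px per mm lateral portx,y at tip [[8.  1.9]] [[17.2 -4.4]]
z5: mouth [[258.4 234.6]] flange bot [[226.2  49.3]] tip [[293.7 444.2]] collar top [[308.4 529.4]]
```

View pics/z5.png

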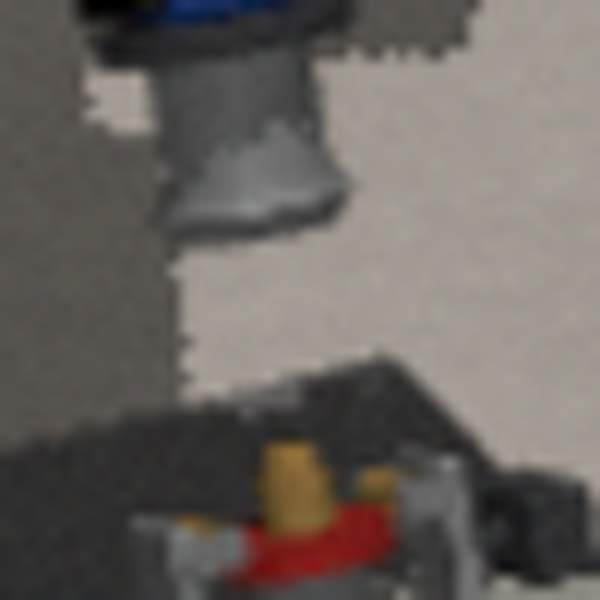

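```bash
cat >> p.py <<'E'
O=np.array([.6186,.0176,.0599]);ZP=port_R()[:,2]
COMP=np.array([.0003,.0005,.0002])
def TS(s,dx=0,dy=0):
    P=port_R(); return O+ZP*(s+.2252)+COMP+P[:,0]*dx+P[:,1]*dy
def frc():
    o=status.get_obs();P=port_R();f=o['ft_force']-np.array([.3,-.2,-2.2]);p=o['position']-O
    print('t',round(o['time'],2),'force in port xyz',(P.T@f).round(2),'mouth port mm',((P.T@p-[0,0,.2252])*1e3).round(2),'M(port)',(P.T@o['moment']).round(3),'w',round(o['grip_width'],4))
E
python3 - <<'E'
from p import *
frc()
plan([(TS(.038,0,-.0004),None,3),(TS(.024,0,-.0004),None,6)],1)
E
```

```text
t 21.45 force in port xyz [0.3  0.54 0.25] mouth port mm [ 7.000e-02 -1.200e-01  7.498e+01] M(port) [-0.002  0.375 -0.017] w 0.0298
[[1,0,0,0.49,0,0,0],[1,0.01,0,0.5,0,0,0],[1,0,0,0.49,0,0,0],[1,0,0,0.09,0,0,0],[1,0,0,0.1,0,0,0],[1,0,0,0.09,0,0,0],[1,0,0,0.09,0,0,0],[1,0,0,0.1,0,0,0],[1,0,0,0.09,0,0,0],[1,0,0,0,0,0,0]]
end [0.5148 0.0025 0.286 ] 1.0 calls
```

Emit:
step_arm:
  steps:
    - [1,0,0,0.49,0,0,0]
    - [1,0.01,0,0.5,0,0,0]
    - [1,0,0,0.49,0,0,0]
    - [1,0,0,0.09,0,0,0]
    - [1,0,0,0.1,0,0,0]
    - [1,0,0,0.09,0,0,0]
    - [1,0,0,0.09,0,0,0]
    - [1,0,0,0.1,0,0,0]
    - [1,0,0,0.09,0,0,0]
    - [1,0,0,0,0,0,0]

```text
time: 22.45
position: [0.5125, 0.0024, 0.2848]
tool_rot: [0.739, -0.639, 0.139, -0.163]
ft_force: [-4.4, -1.6, -3.6]
grip_width: 0.0298
```

```bash
python3 - <<'E'
from p import *
frc();where()
im,d=eyes.camera('scene')
cv2.imwrite('pics/z6.png',cv2.resize(im[165:215,240:290],None,fx=12,fy=12,interpolation=cv2.INTER_CUBIC)[:,:,::-1])
for k in range(2): frc()
E
```

```text
t 22.45 force in port xyz [-4.96 -0.74  0.8 ] mouth port mm [-2.08  0.32 23.88] M(port) [-0.234  1.616 -0.069] w 0.0298
t 22.45 pos [0.5125 0.0024 0.2848] err(meas-cmd)mm [-2.29 -0.1  -1.25] rot err deg [-0.29 -0.15 -0.04] F [-4.38 -1.63 -3.57] M [-0.414  1.573 -0.162] w 0.0298 q [-0.25  0.54  1.95  0.6   0.3   0.62]
t 22.5 force in port xyz [-5.86 -1.01 -0.3 ] mouth port mm [-2.07  0.32 23.9 ] M(port) [-0.3    1.609 -0.061] w 0.0299
t 22.5 force in port xyz [-5.86 -1.01 -0.3 ] mouth port mm [-2.07  0.32 23.9 ] M(port) [-0.3    1.609 -0.061] w 0.0299
```

View pics/z6.png

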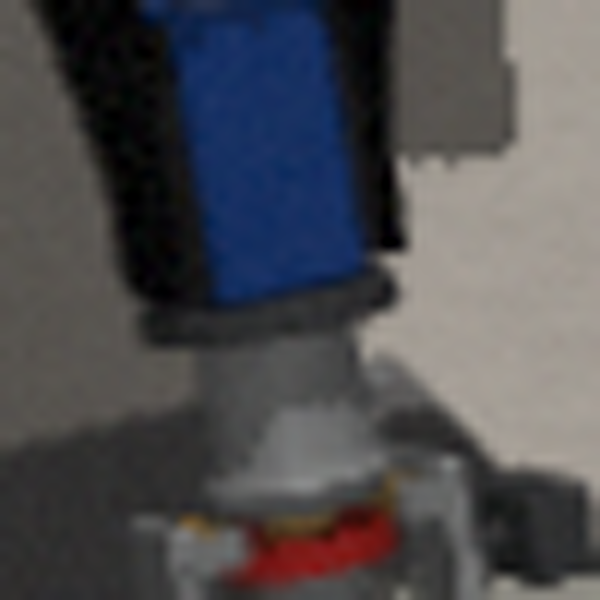

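Emit:
step_arm:
  steps:
    - [1,0.01,0.04,0,0,0,0]
    - [1,0.01,0.04,0,0,0,0]
    - [1,0,0.04,0,0,0,0]
    - [1,0,0,0,0,0,0]
    - [1,0,0,0,0,0,0]
    - [1,0,0,0,0,0,0]
    - [1,0,0,0,0,0,0]
    - [1,0,0,0,0,0,0]
    - [1,0,0,0,0,0,0]
    - [1,0,0,0,0,0,0]

```text
time: 23.5
position: [0.5116, 0.0015, 0.2844]
tool_rot: [0.739, -0.638, 0.141, -0.164]
ft_force: [-3.7, 3.6, -2.7]
grip_width: 0.0297
```

```bash
python3 - <<'E'
from p import *
frc()
im,d=eyes.camera('scene')
frc()
cv2.imwrite('pics/z7.png',cv2.resize(im[140:215,230:305],None,fx=8,fy=8,interpolation=cv2.INTER_CUBIC)[:,:,::-1])
E
```

```text
t 23.5 force in port xyz [-3.31  4.39  0.97] mouth port mm [-3.15 -0.48 23.96] M(port) [ 0.951  1.167 -0.002] w 0.0297
t 23.55 force in port xyz [-3.06  4.29  1.04] mouth port mm [-3.15 -0.49 23.97] M(port) [ 0.939  1.133 -0.046] w 0.0303
```

View pics/z7.png

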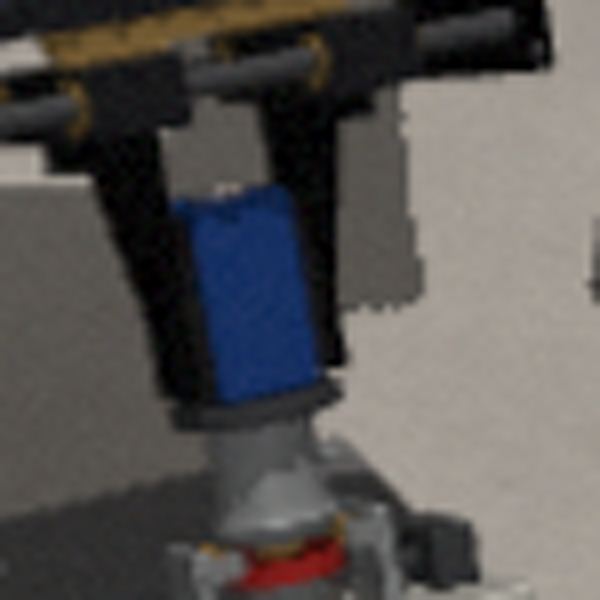

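```bash
python3 - <<'E'
from p import *
P=port_R()
o=status.get_obs();R=Rn.from_quat(o['tool_rot']);m=o['position']+R.apply([0,0,.2252])
print('mouth port mm',(P.T@(m-O)*1e3).round(2),'axis dev deg',np.degrees((P.T@R.apply([0,0,-1]))[:2]).round(2))
for z in(.076,.078,.080): 
    x=onplane('top',[[240.92,189.83]],z)[0]; print(z,x.round(4),(P.T@(x-O)*1e3).round(2))
z=np.load('scene0.npz');im,d=z['im'],z['d'];C=cloud('scene',im,d)
# white face plane from scene & top depth: points in a port-frame box
for n in('scene','top'):
    z=np.load(n+'0.npz');C=cloud(n,z['im'],z['d']);q=(C.reshape(-1,3)-O)@P*1e3
    im=z['im'].reshape(-1,3).astype(int);w=(im.min(1)>95)&(im.max(1)-im.min(1)<30)
    k=w&(abs(q[:,0])<24)&(abs(q[:,1])<60)&(abs(q[:,2])<8)
    print(n,k.sum(),np.median(q[k],0).round(2),'x range',q[k,0].min().round(1),q[k,0].max().round(1),'y',q[k,1].min().round(1),q[k,1].max().round(1)); 
    A=np.c_[q[k,:2],np.ones(k.sum())];print(np.linalg.lstsq(A,q[k,2],rcond=None)[0])
E
```

```text
mouth port mm [-3.2  -0.07 23.97] axis dev deg [ 0.01 -0.11]
0.076 [0.6066 0.0158 0.076 ] [-4.2  -0.02 19.72]
0.078 [0.6061 0.0158 0.078 ] [-3.820e+00 -1.000e-02  2.175e+01]
0.08 [0.6056 0.0157 0.08  ] [-3.450e+00 -1.000e-02  2.379e+01]
scene 270 [20.53 -4.24 -0.74] x range -18.9 24.0 y -59.9 58.9
[-0.15726183  0.00546912  0.63689135]
top 492 [12.8  -0.93 -1.59] x range -24.0 23.9 y -60.0 59.8
[-0.01601904  0.00179387 -1.48626959]
```

Emit:
step_arm:
  steps:
    - [1,-0.02,0.05,0,0,0,0]
    - [1,0,0.03,0,0,0,0]
    - [1,0,0,0,0,0,0]
    - [1,0,0,0,0,0,0]
    - [1,0,0,0,0,0,0]
    - [1,0,0,0,0,0,0]
    - [1,0,0,0,0,0,0]
    - [1,0,0,0,0,0,0]
    - [1,0,0,0,0,0,0]
    - [1,0,0,0,0,0,0]

```text
time: 24.55
position: [0.5104, 0.0012, 0.2838]
tool_rot: [0.738, -0.638, 0.142, -0.164]
ft_force: [0.4, 1.0, -1.8]
grip_width: 0.03
```

```bash
cat >> p.py <<'E'
def mouth():
    P=port_R(); o=status.get_obs();R=Rn.from_quat(o['tool_rot']);m=o['position']+R.apply([0,0,.2252]); f=o['ft_force']-np.array([.3,-.2,-2.2])
    print('t',round(o['time'],2),'mouth mm',(P.T@(m-O)*1e3).round(2),'axdev deg',np.degrees((P.T@R.apply([0,0,-1]))[:2]).round(2),'F',(P.T@f).round(2),'M',(P.T@o['moment']-[0,.375,0]).round(2),'w',round(o['grip_width'],4))
E
python3 -c "
from p import *;mouth()"
```

```text
t 24.55 mouth mm [-4.15 -0.76 24.02] axdev deg [-0.1   0.03] F [0.42 1.15 0.24] M [0.24 0.03 0.03] w 0.03
```

Emit:
step_arm:
  steps:
    - [1,-0.02,0.02,0,0,0,0]
    - [1,0,0,0,0,0,0]
    - [1,0,0,0,0,0,0]
    - [1,0,0,0,0,0,0]
    - [1,0,0,0.05,0,0,0]
    - [1,0,0,0.05,0,0,0]
    - [1,0,0,0.05,0,0,0]
    - [1,0,0,0,0,0,0]
    - [1,0,0,0,0,0,0]
    - [1,0,0,0,0,0,0]

```text
time: 25.55
position: [0.5111, 0.0022, 0.2801]
tool_rot: [0.739, -0.638, 0.141, -0.164]
ft_force: [-1.0, 1.1, -1.6]
grip_width: 0.0298
```

```bash
python3 -c "
from p import *;mouth()"
```

```text
t 25.55 mouth mm [-5.24  0.53 20.27] axdev deg [-0.04 -0.06] F [-0.7   1.49  0.98] M [ 0.17  0.01 -0.04] w 0.0298
```

Emit:
step_arm:
  steps:
    - [1,0,0,0.05,0,0,0]
    - [1,0,0,0,0,0,0]
    - [1,0,0,0.05,0,0,0]
    - [1,0,0,0,0,0,0]
    - [1,0,0,0.05,0,0,0]
    - [1,0,0,0,0,0,0]
    - [1,0,0,0,0,0,0]
    - [1,0,0,0,0,0,0]
    - [1,0,0,0,0,0,0]
    - [1,0,0,0,0,0,0]

```text
time: 26.55
position: [0.5123, 0.0024, 0.2772]
tool_rot: [0.738, -0.638, 0.142, -0.164]
ft_force: [-4.5, -0.4, 7.2]
grip_width: 0.03
```

```bash
python3 -c "
from p import *;mouth()"
```

```text
t 26.55 mouth mm [-5.17  0.38 17.14] axdev deg [-0.07 -0.03] F [-0.37  0.48 10.51] M [ 0.1  0.2 -0. ] w 0.03
```

Emit:
step_arm:
  steps:
    - [1,0,0,0.05,0,0,0]
    - [1,0,0,0,0,0,0]
    - [1,0,0,0.05,0,0,0]
    - [1,0,0,0,0,0,0]
    - [1,0,0,0.05,0,0,0]
    - [1,0,0,0,0,0,0]
    - [1,0,0,0,0,0,0]
    - [1,0,0,0,0,0,0]
    - [1,0,0,0,0,0,0]
    - [1,0,0,0,0,0,0]

```text
time: 27.55
position: [0.5143, 0.0026, 0.2733]
tool_rot: [0.739, -0.638, 0.142, -0.164]
ft_force: [-3.2, 0.1, 4.5]
grip_width: 0.0299
```

```bash
python3 -c "
from p import *;mouth()
im,d=eyes.camera('scene')
cv2.imwrite('pics/z8.png',cv2.resize(im[165:215,240:290],None,fx=12,fy=12,interpolation=cv2.INTER_CUBIC)[:,:,::-1])"
```

```text
t 27.55 mouth mm [-5.19  0.37 12.74] axdev deg [-0.04 -0.04] F [-0.29  0.76  7.49] M [ 0.13  0.18 -0.05] w 0.0299
```

View pics/z8.png

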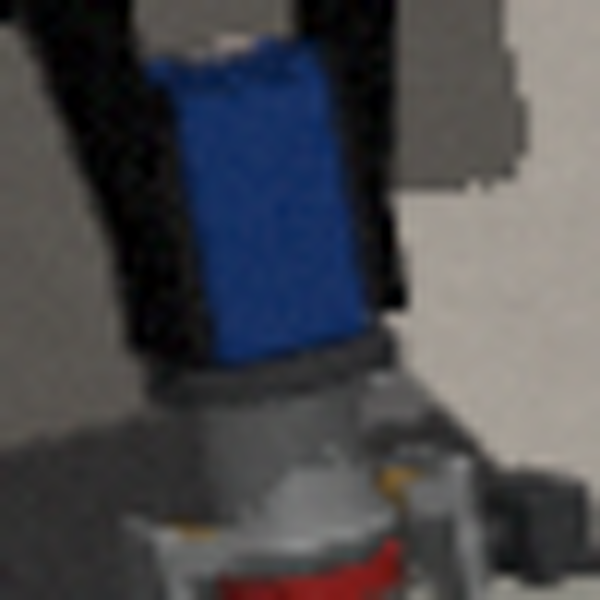

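Emit:
step_arm:
  steps:
    - [1,0,0,0.05,0,0,0]
    - [1,0,0,0,0,0,0]
    - [1,0,0,0.05,0,0,0]
    - [1,0,0,0,0,0,0]
    - [1,0,0,0,0,0,0]
    - [1,0,0,0,0,0,0]
    - [1,0,0,0,0,0,0]
    - [1,0,0,0,0,0,0]
    - [1,0,0,0,0,0,0]
    - [1,0,0,0,0,0,0]
  squeeze: 55

```text
time: 28.6
position: [0.5153, 0.0028, 0.271]
tool_rot: [0.739, -0.638, 0.141, -0.164]
ft_force: [-1.6, -0.0, 2.2]
grip_width: 0.0299
```

```bash
python3 -c "
from p import *;mouth()"
```

```text
t 28.6 mouth mm [-5.21  0.4  10.21] axdev deg [-0.04 -0.05] F [0.2  0.44 4.71] M [0.04 0.03 0.02] w 0.0299
```

Emit:
step_arm:
  steps:
    - [1,0,0,0.05,0,0,0]
    - [1,0,0,0,0,0,0]
    - [1,0,0,0.05,0,0,0]
    - [1,0,0,0,0,0,0]
    - [1,0,0,0,0,0,0]
    - [1,0,0,0,0,0,0]
    - [1,0,0,0,0,0,0]
    - [1,0,0,0,0,0,0]
    - [1,0,0,0,0,0,0]
    - [1,0,0,0,0,0,0]

```text
time: 29.6
position: [0.5161, 0.0029, 0.2691]
tool_rot: [0.738, -0.638, 0.142, -0.164]
ft_force: [-4.6, -0.9, 7.4]
grip_width: 0.03
```

```bash
python3 -c "
from p import *;mouth()"
```

```text
t 29.6 mouth mm [-5.19  0.38  8.22] axdev deg [-0.06 -0.03] F [-0.4   0.03 10.82] M [ 0.02  0.12 -0.04] w 0.03
```

Emit:
step_arm:
  steps:
    - [1,0,0,0.04,0,0,0]
    - [1,0,0,0,0,0,0]
    - [1,0,0,0.04,0,0,0]
    - [1,0,0,0,0,0,0]
    - [1,0,0,0,0,0,0]
    - [1,0,0,0,0,0,0]
    - [1,0,0,0,0,0,0]
    - [1,0,0,0,0,0,0]
    - [1,0,0,0,0,0,0]
    - [1,0,0,0,0,0,0]

```text
time: 30.6
position: [0.5168, 0.003, 0.2674]
tool_rot: [0.738, -0.638, 0.142, -0.164]
ft_force: [-5.4, -0.3, 8.0]
grip_width: 0.0299
```

```bash
python3 -c "
from p import *;mouth()
for n in('scene','top'):
  im,d=eyes.camera(n)
  if n=='scene':
    cv2.imwrite('pics/z9.png',cv2.resize(im[165:215,240:290],None,fx=12,fy=12,interpolation=cv2.INTER_CUBIC)[:,:,::-1])
  cv2.imwrite(f'pics/f_{n}.png',im[:,:,::-1])
mouth()"
```

```text
t 30.6 mouth mm [-5.2   0.41  6.34] axdev deg [-0.07 -0.03] F [-0.84  0.76 11.68] M [ 0.03  0.18 -0.02] w 0.0299
t 30.7 mouth mm [-5.18  0.36  6.33] axdev deg [-0.07 -0.03] F [-0.91  0.35 11.71] M [ 0.07  0.17 -0.01] w 0.0297
```

View pics/z9.png

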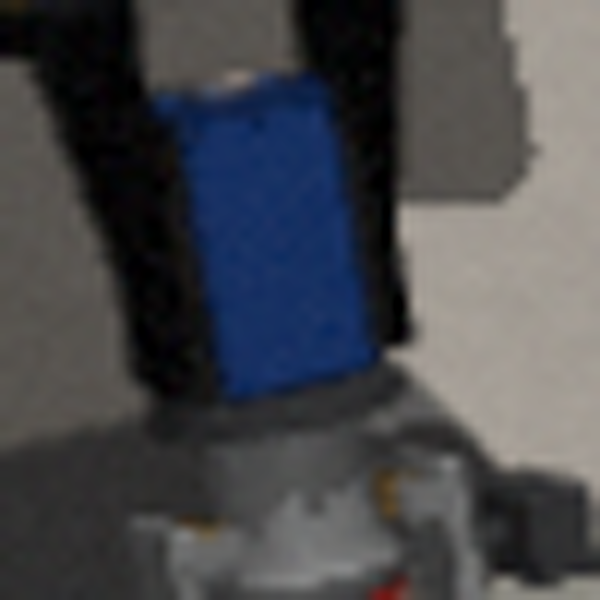

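View pics/f_scene.png

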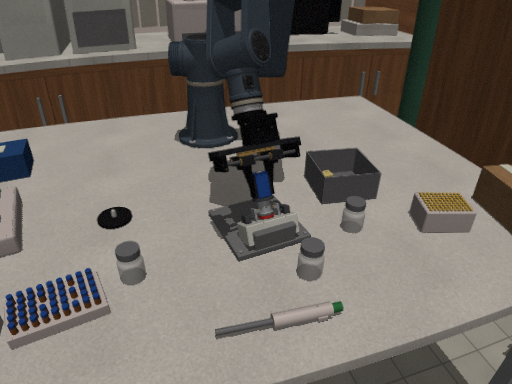

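The push force dropped to 4.7 N past the ridge and then rose to 11.7 N, which puts the collar at about 11.4 mm of travel. The rollers sit on the neck in the picture and the state is steady, so I'm handing in.

```bash
python3 -c "
from p import *
print(robot.hand_in());mouth()"
```

```text
the job is handed in; nothing more can be done
None
the job is handed in; nothing more can be done
```

Both foam offcuts are in the bin. The blue handpiece is on the brass nipple, past the rollers, and still gripped and held down. I handed in at about 30.7 s of the 64 s allowed; the hand-in reports no verdict.

- **Foam:** the grip widths on pickup were 30.5 mm and 37.9 mm, matching the foam's width and length. The top view afterwards showed both pieces inside the bin.
- **Coupler:** the push force reached about 10.5 N, fell to 4.7 N past the ridge, then rose to a steady 11.7 N. From the collar's spring figures that means roughly 11.4 mm of travel, past the 9 mm where the rollers close. The last close-up shows the rollers at the neck. Sideways forces were 1 N or less, and the tool was within 0.1° of the 25° axis I used.
- **Jars:** they were still standing in their places in the last full picture.

One check disagreed. My first two-camera estimate of the nipple tip was off by about 4–5 mm across the axis, and the first insertion met about 6 N of side force. I re-centred using a second image estimate and the force readings, and the side force fell to about 1 N before I pressed down.

The collar and roller positions can't be read directly, so the closed rollers are inferred from force and the picture. My call to read the force after hand-in was refused, so the last reading is from just before it.

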